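Square a display module and its cover glass in the bonding jig

TASK

Square the display module in the bonding jig, so that it lies flat and snug along both of its fences; only then fetch the framed cover glass from the rubber rest and lay it, without dropping it or tipping it up, flat on top of the module. Square the glass into the same corner too, so that the finished stack sits flush against both fences, and leave the other things on the bench where they are.

Things in the scene. Friction and masses are not known exactly. Their poses are not given: they have to be found in the camera images.
- jig: Fixed bonding jig: a plain aluminium plate 150 (x) x 212 (y) mm whose flat top is 20 mm above its origin (centre of its underside, on the bench). Two bolted steel fences, 14 mm wide, rise 14 mm above the plate: the long one (158 mm) along the plate's +x edge, the short one (78 mm) along its +y edge; they would meet at its +x +y corner but stop 8 mm short of it, leaving a small gap. The -x and -y sides are open.
- jig_corner (a point): The inner corner of the jig: where the two fences' inner faces, prolonged, meet on the top surface of the plate (58 mm in +x, 89 mm in +y and 20 mm above the jig's origin). Its axes are the jig's: the plate's free surface lies towards -x and -y from here, 133 mm and 195 mm of it. The long fence's inner face is the plane x = 0 and runs from y = -8 to -166 mm; the short fence's is the plane y = 0 and runs from x = -8 to -86 mm.
- module: The display module, the lower sheet: a flat metal-rimmed slab with a black face, 66 (x) x 130 (y) x 7 (z) mm, about 130 g, lying loose and a little askew on the jig's plate, 10 to 35 mm short of both fences, its long side nearest the long fence. Origin: centre of its underside. In place its origin is 33 mm (x) and 65 mm (y) from the two fence faces. It slides easily on the plate, and the cover glass slides easily on it.
- cover: The cover glass in its grey plastic frame, the upper sheet: a rigid flat plate of the same 66 (x) x 130 (y) outline and 5 (z) mm thick, about 70 g, lying on the rubber rest with its long side along the rest's. Origin: centre of its underside. It may go onto the module either way round. In place its underside is 7 mm above the plate, and the stack of the two, 12 mm high, stays 2 mm below the fences' tops.
- rest: Fixed black rubber block on the bench, 40 (x) x 94 (y) x 28 (z) mm, origin at the centre of its underside; the cover glass lies across its top and overhangs it by about 13 mm along both long sides and 18 mm at the ends, so its long edges can be gripped across its 66 mm width.
- tape_roll: Bystander: ring of tape lying flat, 84 mm across, 22 mm high. Origin: centre of its underside.
- screw_dish: Bystander: small steel dish for screws, 84 mm across, 22 mm high. Origin: centre of its underside.
- air_blower: Bystander: green rubber hand blower standing on its flat bottom, 62 mm across, 98 mm high with its nozzle upward. Origin: centre of its underside.
Mind the look-alikes: they are no part of the job. Of the things like the module, leave any that is brown; of the rest the smaller one is meant.

How it is judged:
On the way:
1. the module is squared against both fences while the cover glass is not yet on it (x of module in the frame of jig_corner between -0.0348 and -0.0312 m and y of module in the frame of jig_corner between -0.0668 and -0.0632 m and z of module in the frame of jig_corner between -0.0015 and 0.0015 m and angle between the y axis of module and the y axis of jig_corner, either way round below 0.02 rad and horizontal distance between cover and module above 0.1 m), for 0.2 s.
At the end, for the whole second after the job is handed in: The module lies flat on the jig's plate and the cover glass flat on the module, each with its long side along the long fence, within 1.8 mm of touching both fences and within 0.02 rad of parallel to them, released and at rest (x of module in the frame of jig_corner between -0.0348 and -0.0312 m and y of module in the frame of jig_corner between -0.0668 and -0.0632 m and z of module in the frame of jig_corner between -0.0015 and 0.0015 m and angle between the y axis of each of module, cover and the y axis of jig_corner, either way round below 0.02 rad and x of cover in the frame of jig_corner between -0.0348 and -0.0312 m and y of cover in the frame of jig_corner between -0.0668 and -0.0632 m and z of cover in the frame of jig_corner between 0.0055 and 0.0085 m and linear speed of each of module, cover below 0.01 m/s).
It fails at once if the cover glass is dropped or thrown (it moves faster than 0.6 m/s, a fall of about 18 mm, while the fingers do not touch it) (contact force between the fingers and cover below 0.05 N and linear speed of cover above 0.6 m/s).
It fails at once if the cover glass is tipped up by more than 0.5 rad (angle between cover's own z axis and vertical above 0.5 rad).
It fails at once if a bystander (tape roll, screw dish, air blower) is moved by more than 20 mm (distance of any of tape_roll, screw_dish, air_blower from where it was at the start of the episode above 0.02 m).
It also fails if it takes over 72 s, if anything falls off the work surface, if the arm or the gripper's body presses on something with over 40 N, if the wrist force passes 120 N, or if a joint passes its speed limit or range.

ROBOT

A 6-joint arm with a two-finger parallel gripper is mounted at the origin on the work surface. World frame = base frame: x ahead of the robot, y to its left, z up, the work surface at z = 0. Lengths are in m, angles in rad, forces in N, time in s.
With the tool pointing down it reaches from about 0.3 to 0.875 m from the base axis. Payload 6.4 kg.
Tool frame: the origin (TCP) lies at the very end of the fingers, on their centre line; the grasp point (between the pads) lies 19 mm behind it; z points along the fingers, y is the direction in which the jaws open and shut (so a half turn about z gives the same grasp; the last joint's range is limited). The gripper opens to 85 mm and grips with 20 to 120 N. Pads are 22 mm wide; open, the fingers measure 114 mm over their backs; the gripper's body (76 mm by 85 mm) begins 54 mm behind the grasp point. The pads swing forward as they close: fully open they stand 13 mm farther back than shut.
Start: joints at [1.102, 0.181, 1.607, -0, 1.354, -0.206], TCP at [0.149, 0.555, 0.231] pointing down, gripper open.
Joint ranges: [-2.99, 2.99], [-0.89, 2.07], [0.3, 2.58], [-1.14, 4.28], [0, 2.63], [-3.12, 3.12]. Speed limits (rad/s): [2.57, 2.57, 3.01, 3.14, 3.14, 3.14].

INTERFACE

Orientations are given as a unit quaternion [w, x, y, z].
In Python, from bench import * gives the robot as it stands.
- The arm moves only by the tool arm_command, never from a script. Its argument "motion" is text: rows parted by semicolons, each of 7 numbers parted by spaces: the shift along the tool's x, y, z in units of 0.2 m (1.0 is 0.2 m), then the turn, a rotation vector about the tool's x, y, z in units of 60 degrees (1.0 is 60 degrees), then the opening, from 0 (shut) to 1 (fully open). In form: tx ty tz ax ay az grip; .... A call has 1 to 10 rows; each row shifts and turns the pose as measured when the row begins, along the tool's axes as they then stand; what a row does not reach is not made up. A row lasts 1/12 s, in which the tool goes at most 41.7 mm and 7.16 degrees, less where a joint would pass 70% of its speed; a pose out of reach is approached as far as the arm can. A call with a number of a shift or a turn outside -1 to 1 is refused whole. A call with a gripper value outside its range is refused whole. The fingers move at their own pace and stop on an object; the grip force is fixed at half the most. Time passes only in rows, so rows that do not move let the fingers close. It gives the time, the measured TCP pose, the force and the opening at its end, in the units of the state.
- get_obs(): the state, without advancing time (a new reading comes with each control period).
- camera(name): name is "side" or "top"; returns a dict with "img" (480x640x3 uint8, red, green, blue), "intrinsics" (3x3 intrinsics, pixels), "pose" (4x4, takes a point from camera to world coordinates). Camera axes: x right, y down, z forward; pixel columns grow to the right and rows downward; lengths in m; the calibration is good to about 2 mm. A picture is of the moment at which its call begins. There is no depth.
- hand_in(): hands the job in, once; it reports no verdict.
Trained networks look in the newest picture that a camera, given by its name, has taken for a name from the list of things; names that differ only in an ending like _2 or _b are one class to them, and where a whole thing is asked for, a point or a joint stands for the part that bears it (a point fixed in the world has none). Each returns a list of dicts, best first, with "conf" (0 to 1); they miss things now and then, are a little off and sometimes report something else, mostly with a low value. They report only what shows in the picture. A call takes as long as a camera call. They do not tell look-alikes from the thing itself.
- search_frame(camera, target): "box" ([left, top, right, bottom] in pixels, round what is visible of it).
The state is a dict: "time_s": time; "q": joint angles; "dq": joint speeds; "joint_efforts": joint torques, N m; "eef_pos": TCP position; "eef_rot": TCP orientation; "wrist_force": force on the tool from outside, world axes, zero at the start; "torque": the same for the moment, N m; "opening": opening from 0.0 (shut) to 1.0 (fully open).
Only numpy, scipy, OpenCV 4.12 (cv2) and the standard library are available. Lean on these libraries where they do the work, as an engineer would, in place of code of your own. Each camera call takes 0.05 s, during which the arm holds its last target.

## Working session

There is one attempt and no reset: what is moved stays moved. The work goes in short steps, Python scripts to look and compute and a tool call to move; the robot and the scene stay as the last step left them, time stands still between calls to the robot, and variables do not carry over. Pictures are saved under pics/ and viewed, and the job is handed in when it is done.

Besides the shell and the picture viewer there is one more tool, called after "Call:" as a command line: name --argument value ..., lists and objects as JSON in quotes. arm_command: Moves the arm, as the interface text tells. Shifts and turns lie within -1 to 1; 1 stands for 0.2 m of shift or 60 degrees of turn. Its arguments: {"type":"object","properties":{"motion":{"type":"string"}},"required":["motion"]}

```bash
ls; mkdir -p pics; python3 - <<'E'
from bench import *
import cv2
for c in ["top","side"]:
    r=camera(c); cv2.imwrite(f"pics/{c}0.png",r["img"][:,:,::-1]); print(c,r["intrinsics"],r["pose"])
    for t in ["jig","module","cover","rest","tape_roll","screw_dish","air_blower"]:
        print(t,[(round(d["conf"],2),[int(x) for x in d["box"]]) for d in search_frame(c,t)])
print(get_obs())
E
```

```text
pics
top [[488.74886372   0.         321.58948598]
 [  0.         488.74886372 246.10110484]
 [  0.           0.           1.        ]] [[-1.71441120e-03 -9.95348111e-01  9.63286015e-02  3.79419164e-01]
 [-9.99985450e-01  1.21372358e-03 -5.25605870e-03  6.02679414e-02]
 [ 5.11469180e-03 -9.63362110e-02 -9.95335709e-01  1.30497332e+00]
 [ 0.00000000e+00  0.00000000e+00  0.00000000e+00  1.00000000e+00]]
jig [(0.71, [227, 189, 316, 260])]
module [(0.98, [185, 312, 256, 380]), (0.67, [117, 296, 162, 350]), (0.63, [245, 209, 294, 240]), (0.57, [228, 191, 319, 258])]
cover [(0.9, [393, 206, 444, 241]), (0.52, [171, 226, 197, 250]), (0.48, [334, 142, 368, 173])]
rest [(0.55, [248, 208, 295, 241])]
tape_roll [(0.94, [334, 142, 367, 171])]
screw_dish [(0.88, [485, 213, 517, 244]), (0.72, [248, 207, 295, 239])]
air_blower [(0.64, [173, 227, 193, 251])]
side [[501.02024256   0.         323.77451278]
 [  0.         501.02024256 235.26503088]
 [  0.           0.           1.        ]] [[ 0.92432757 -0.22869742  0.30547673  0.11287974]
 [-0.38138826 -0.58031554  0.71956714 -0.87056648]
 [ 0.012709
[... 363 characters left out ...]
[(0.87, [278, 156, 292, 187])]
{'time_s': 0.8, 'q': array([ 1.10170316e+00,  1.80792068e-01,  1.60701794e+00,  3.48593350e-05,
        1.35379681e+00, -2.06272823e-01]), 'dq': array([-0.00035051, -0.00013794,  0.00085242, -0.00034146,  0.00090862,
        0.00089895]), 'joint_efforts': array([-1.50951288e-03, -4.44788003e+01, -3.51666749e+01, -2.96727203e-04,
        6.88371929e-04,  9.38899007e-06]), 'eef_pos': array([0.14934931, 0.55527468, 0.23128424]), 'eef_rot': array([-1.84067953e-05,  1.31036007e-01,  9.91377609e-01, -1.04554398e-06]), 'wrist_force': array([ 0.30396864,  1.21556552, -0.05600904]), 'torque': array([ 0.00749096, -0.00018332,  0.0245927 ]), 'opening': 0.9978359981398122}
```

View pics/top0.png

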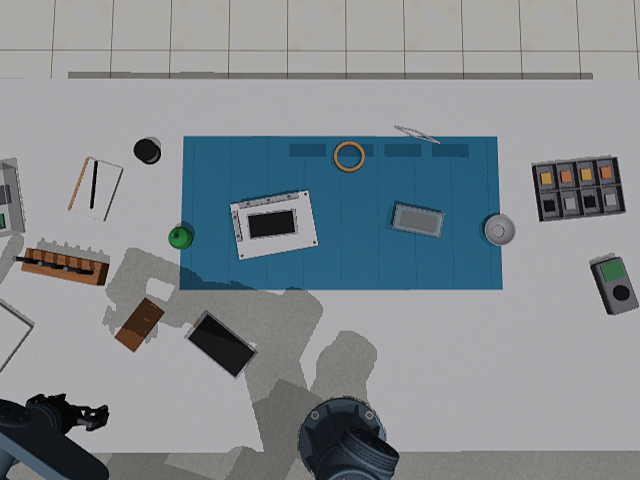

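View pics/side0.png

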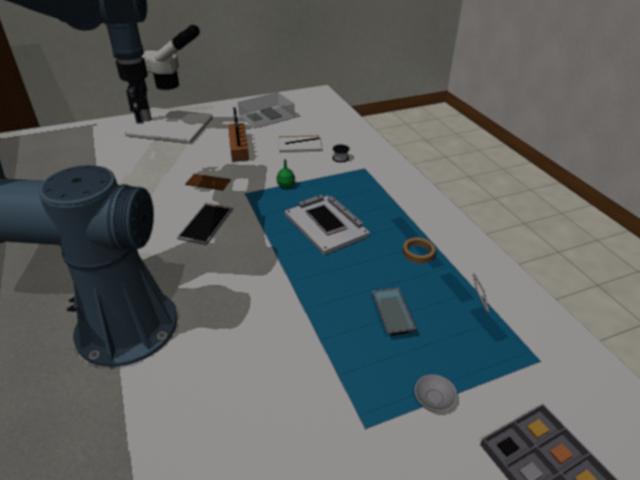

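```bash
python3 - <<'E'
import cv2
a=cv2.imread("pics/top0.png"); cv2.imwrite("pics/top0_c.png",cv2.resize(a[180:270,215:325],None,fx=7,fy=6.6,interpolation=cv2.INTER_CUBIC))
cv2.imwrite("pics/top0_d.png",cv2.resize(a[190:260,375:465],None,fx=8,fy=8,interpolation=cv2.INTER_CUBIC))
a=cv2.imread("pics/side0.png"); cv2.imwrite("pics/side0_c.png",cv2.resize(a[180:270,275:385],None,fx=6.6,fy=6.6,interpolation=cv2.INTER_CUBIC))
E
```

```text
(no output)
```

View pics/top0_c.png

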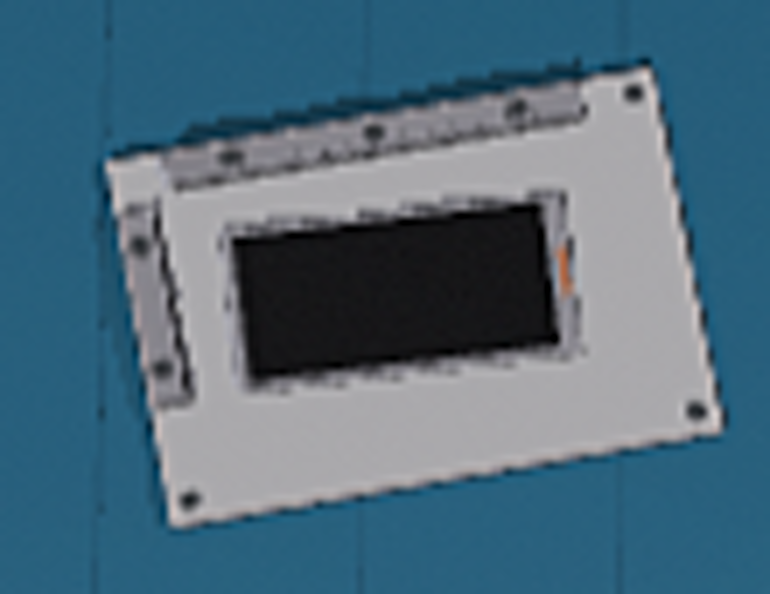

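View pics/top0_d.png

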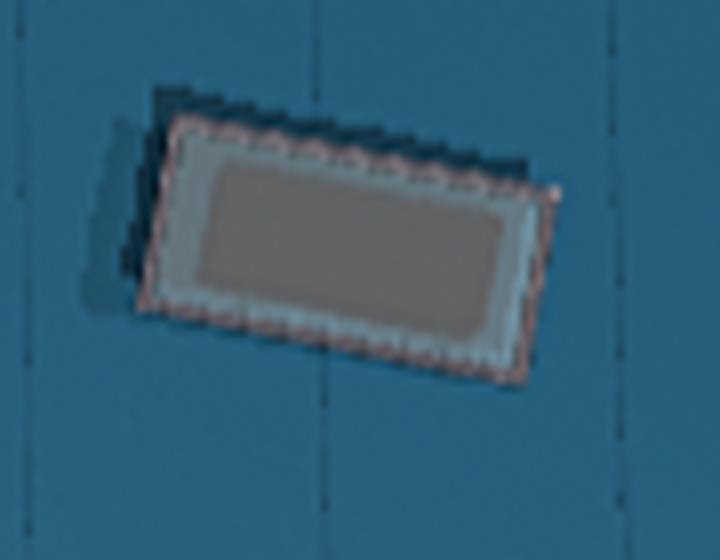

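View pics/side0_c.png

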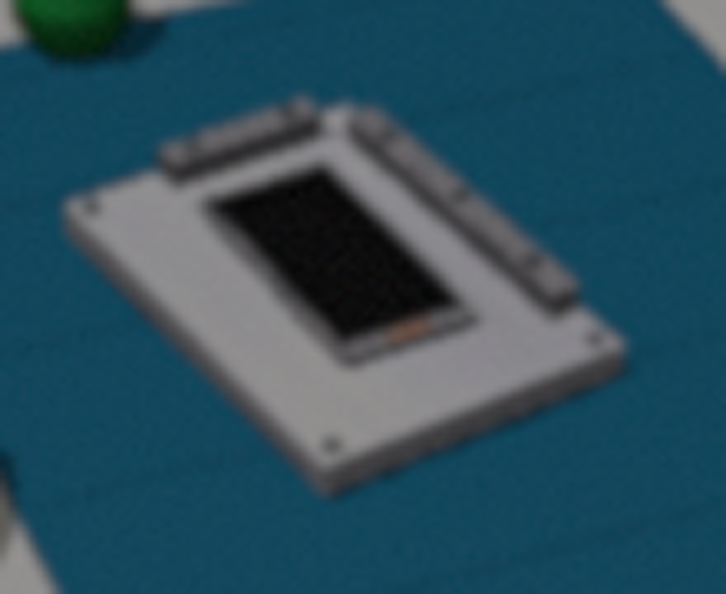

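```bash
cat > h.py <<'E'
import numpy as np, cv2
from scipy.optimize import least_squares
K={'top':np.array([[488.74886372,0,321.58948598],[0,488.74886372,246.10110484],[0,0,1]]),
'side':np.array([[501.02024256,0,323.77451278],[0,501.02024256,235.26503088],[0,0,1]])}
P={'top':np.array([[-1.71441120e-03,-9.95348111e-01,9.63286015e-02,3.79419164e-01],[-9.99985450e-01,1.21372358e-03,-5.25605870e-03,6.02679414e-02],[5.11469180e-03,-9.63362110e-02,-9.95335709e-01,1.30497332],[0,0,0,1]]),
'side':np.array([[0.92432757,-0.22869742,0.30547673,0.11287974],[-0.38138826,-0.58031554,0.71956714,-0.87056648],[0.01270975,-0.78162099,-0.62362416,0.87542323],[0,0,0,1]])}
def proj(c,X):
    X=np.atleast_2d(X); T=P[c]; Y=(X-T[:3,3])@T[:3,:3]; u=Y@K[c].T; return u[:,:2]/u[:,2:]
def unproj(c,uv,z):
    T=P[c]; d=T[:3,:3]@np.linalg.inv(K[c])@np.array([uv[0],uv[1],1.]); return T[:3,3]+d*(z-T[2,3])/d[2]
def pose(x,y,a,L):
    R=np.array([[np.cos(a),-np.sin(a)],[np.sin(a),np.cos(a)]]); L=np.atleast_2d(L); return np.c_[L[:,:2]@R.T+[x,y],L[:,2]]
def fit(c,uv,L,p0):
    r=least_squares(lambda p:(proj(c,pose(*p,L))-uv).ravel(),p0); return r.x,np.sqrt((r.fun**2).mean())
def rect(w,h,z): return np.array([[w/2,h/2,z],[w/2,-h/2,z],[-w/2,-h/2,z],[-w/2,h/2,z]])
E
python3 - <<'E'
from h import *
def up(pts,o,s): return (np.array(pts,float)+.5)/s-.5+o
# order +x+y, +x-y, -x-y, -x+y
o,s=np.array([215,180]),np.array([7,6.6])
J=up([(107,160),(652,65),(722,432),(172,527)],o,s)
M=up([(222,225),(563,193),(580,352),(240,388)],o,s)
C=up([(170,115),(555,187),(525,383),(140,308)],np.array([375,190]),8)
o,s=np.array([275,180]),6.6
Js=up([(345,102),(627,345),(330,478),(65,205)],o,s)
Ms=up([(323,160),(478,318),(348,362),(203,203)],o,s)
for n,c,uv,L in [('jig','top',J,rect(.15,.212,.02)),('jig','side',Js,rect(.15,.212,.02)),('mod','top',M,rect(.066,.130,.027)),('mod','side',Ms,rect(.066,.130,.027)),('cov','top',C,rect(.066,.130,.033))]:
    p0=[*unproj(c,uv.mean(0),.02)[:2],0.1]
    p,e=fit(c,uv,L,p0); print(n,c,p.round(4),'rms px',e.round(2))
    W=np.array([unproj(c,u,L[0,2]) for u in uv]); print(np.linalg.norm(W-np.roll(W,-1,0),axis=1).round(3))
for t,b in dict(tape=(334,142,367,171),dish=(485,213,517,244),blow=(173,227,193,251)).items(): print(t,unproj('top',((b[0]+b[2])/2,(b[1]+b[3])/2),.02))
E
```

```text
jig top [0.5621 0.1805 0.1811] rms px 0.28
[0.211 0.152 0.21  0.151]
jig side [0.5616 0.1729 0.1934] rms px 0.48
[0.214 0.152 0.218 0.149]
mod top [0.5634 0.1845 0.1064] rms px 0.22
[0.129 0.065 0.128 0.066]
mod side [0.5619 0.1763 0.1313] rms px 0.48
[0.131 0.063 0.128 0.063]
cov top [ 0.5697 -0.2002 -0.1876] rms px 0.26
[0.129 0.066 0.128 0.065]
tape [ 0.74583485 -0.02470232  0.02      ]
dish [ 0.55015941 -0.42306348  0.02      ]
blow [0.52306899 0.41951017 0.02      ]
```

```bash
cat > g.py <<'E'
# usage: python3 g.py x y z yawdeg(of tool y)   -> needed shift in tool axes (after the turn) and turn, in units
import sys; from bench import *; import numpy as np
from scipy.spatial.transform import Rotation as Ro
JIG=np.array([.5619,.1775]); JA=.185
def j2w(x,y): # jig corner frame -> world
    lx,ly=x+.058,y+.089; c,s=np.cos(JA),np.sin(JA); return JIG+[c*lx-s*ly,s*lx+c*ly]
def rel(p,yaw):
    o=get_obs(); q=o['eef_rot']; R=Ro.from_quat([q[1],q[2],q[3],q[0]]).as_matrix()
    ty=R[:,1]; cur=np.arctan2(ty[1],ty[0]); d=(yaw-cur+np.pi/2)%np.pi-np.pi/2
    tilt=Ro.from_matrix(R); tz=R[:,2]
    yf=cur+d; Y=np.array([np.cos(yf),np.sin(yf),0]); Z=np.array([0,0,-1.]); X=np.cross(Y,Z)
    Rt=np.c_[X,Y,Z]; dp=np.array(p)-o['eef_pos']
    rv=(tilt.inv()*Ro.from_matrix(Rt)).as_rotvec()
    print('t',round(o['time_s'],2),'pos',o['eef_pos'].round(4),'yaw',np.degrees(cur).round(2),'tilt',tz[:2].round(4),'open',round(o['opening'],3),'F',o['wrist_force'].round(2),'T',o['torque'].round(2))
    print('shift units',(Rt.T@dp/.2).round(4),'turn units',(rv/np.radians(60)).round(4))
if __name__=='__main__':
    a=sys.argv[1:]
    if a[0]=='j': # corner frame
        p=[*j2w(float(a[1]),float(a[2])),float(a[3])]; yaw=JA+np.radians(float(a[4]))
    else: p=[float(v) for v in a[:3]]; yaw=np.radians(float(a[3]))
    print('target',np.round(p,4)); rel(p,yaw)
E
python3 g.py j -.124 -.085 .10 90
```

```text
target [0.4963 0.1693 0.1   ]
t 0.8 pos [0.1493 0.5553 0.2313] yaw 74.94 tilt [-0.  0.] open 0.998 F [ 0.3   1.22 -0.06] T [ 0.01 -0.    0.02]
shift units [-1.3501 -2.2161  0.6564] turn units [ 0.     -0.     -0.4276]
```

Call:
arm_command --motion "0 0 0 0 0 -0.107 0.776; 0 0 0 0 0 -0.107 0.776; 0 0 0 0 0 -0.107 0.776; 0 0 0 0 0 -0.107 0.776"

```text
time_s: 1.13
eef_pos: [0.1494, 0.5553, 0.2314]
eef_rot: [0.0, -0.1, 0.995, 0.0]
wrist_force: [-1.1, 0.7, 0.5]
opening: 0.778
```

```bash
python3 g.py j -.124 -.085 .10 90
```

```text
target [0.4963 0.1693 0.1   ]
t 1.13 pos [0.1494 0.5553 0.2314] yaw 101.52 tilt [0.0001 0.0001] open 0.778 F [-1.08  0.66  0.45] T [-0.08 -0.02 -0.01]
shift units [-1.3498 -2.2161  0.6569] turn units [0.0001 0.0001 0.0154]
```

Call:
arm_command --motion "-0.1 -0.16 0 0 0 0 0.776; -0.1 -0.16 0 0 0 0 0.776; -0.1 -0.16 0 0 0 0 0.776; -0.1 -0.16 0 0 0 0 0.776; -0.1 -0.16 0 0 0 0 0.776; -0.1 -0.16 0 0 0 0 0.776; -0.1 -0.16 0 0 0 0 0.776; -0.1 -0.16 0 0 0 0 0.776; -0.1 -0.16 0 0 0 0 0.776; -0.1 -0.16 0 0 0 0 0.776"

```text
time_s: 1.97
eef_pos: [0.4169, 0.2787, 0.232]
eef_rot: [0.002, -0.112, 0.994, 0.003]
wrist_force: [0.8, 0.7, -0.8]
opening: 0.778
```

```bash
python3 g.py j -.124 -.085 .10 90
```

```text
target [0.4963 0.1693 0.1   ]
t 1.97 pos [0.4169 0.2787 0.232 ] yaw 102.81 tilt [0.0025 0.0054] open 0.778 F [ 0.77  0.66 -0.77] T [ 0.07 -0.01  0.01]
shift units [-0.2898 -0.6106  0.66  ] turn units [0.0046 0.0034 0.0368]
```

Call:
arm_command --motion "-0.073 -0.153 0.1 0 0 0.02 0.776; -0.073 -0.153 0.1 0 0 0.017 0.776; -0.073 -0.153 0.1 0 0 0 0.776; -0.071 -0.153 0.15 0 0 0 0.776; 0 0 0.1 0 0 0 0.776; 0 0 0.1 0 0 0 0.776; 0 0 0 0 0 0 0.776; 0 0 0 0 0 0 0.776"

```text
time_s: 2.63
eef_pos: [0.5095, 0.1606, 0.1047]
eef_rot: [0.008, -0.085, 0.996, 0.003]
wrist_force: [0.2, -0.3, 0.9]
opening: 0.778
```

```bash
python3 g.py j -.124 -.085 .05 90;  python3 - <<'E'
from bench import *
import cv2
for c in ["top","side"]:
    a=camera(c)["img"][:,:,::-1]
    x,y=(215,180) if c=="top" else (275,180)
    cv2.imwrite(f"pics/{c}1.png",cv2.resize(a[y-40:y+90,x-20:x+130],None,fx=5,fy=4.6,interpolation=cv2.INTER_CUBIC))
E
```

```text
target [0.4963 0.1693 0.05  ]
t 2.63 pos [0.5095 0.1606 0.1047] yaw 99.81 tilt [0.0155 0.0067] open 0.778 F [ 0.21 -0.27  0.93] T [-0.01  0.03 -0.01]
shift units [0.0568 0.0551 0.2735] turn units [ 0.0037  0.0157 -0.0133]
```

View pics/side1.png

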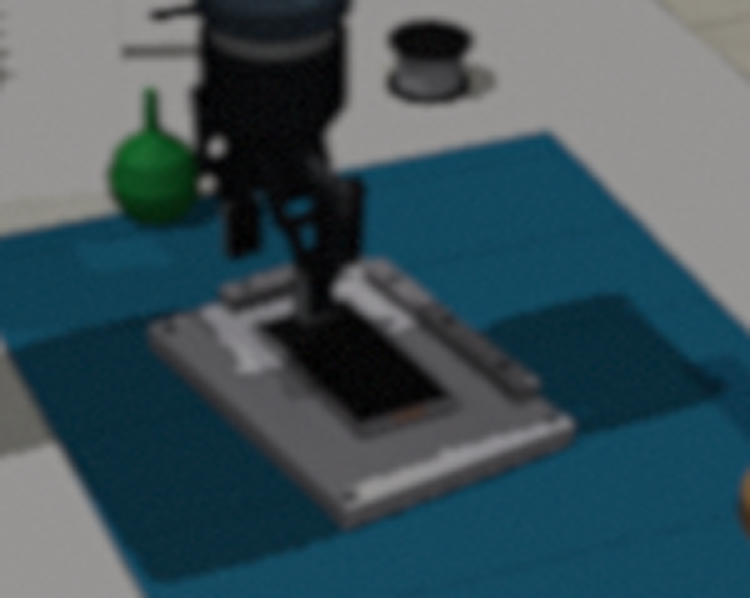

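View pics/top1.png

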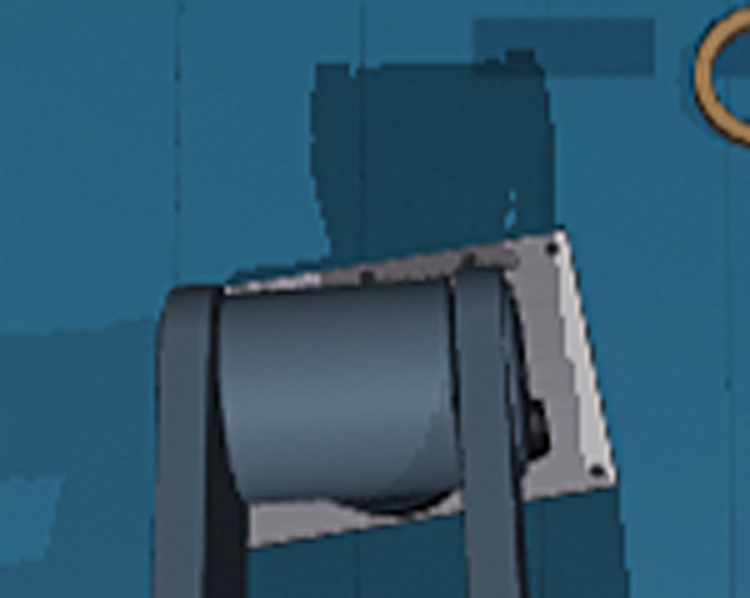

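```bash
python3 - <<'E'
from h import *
for z in (.1,.105,.11,.115,.12): print(z,proj('side',[[.516,.121,z],[.503,.200,z]]).round(1).ravel())
E
```

```text
0.1 [317.9 211.9 302.8 197.2]
0.105 [317.9 210.4 302.7 195.7]
0.11 [317.9 208.8 302.7 194.1]
0.115 [318.  207.3 302.7 192.6]
0.12 [318.  205.7 302.7 191.1]
```

Call:
arm_command --motion "0.057 0.055 0.05 0.004 0.016 -0.013 0.776; 0 0 0.05 0 0 0 0.776; 0 0 0 0 0 0 0.776; 0 0 0 0 0 0 0.776"

```text
time_s: 3.07
eef_pos: [0.4973, 0.1734, 0.0883]
eef_rot: [0.004, -0.095, 0.995, -0.0]
wrist_force: [0.5, -1.1, -0.7]
opening: 0.774
```

```bash
python3 g.py j -.124 -.085 .05 90
```

```text
target [0.4963 0.1693 0.05  ]
t 3.07 pos [0.4973 0.1734 0.0883] yaw 100.93 tilt [0.0071 0.0002] open 0.774 F [ 0.55 -1.06 -0.68] T [-0.04  0.01  0.01]
shift units [ 0.0087 -0.0191  0.1916] turn units [-0.0011  0.0066  0.0054]
```

Call:
arm_command --motion "0.008 -0.019 0.08 0 0.006 0.005 0.776; 0 0 0.08 0 0 0 0.776; 0 0 0.05 0 0 0 0.776; 0 0 0 0 0 0 0.776; 0 0 0 0 0 0 0.776"

```text
time_s: 3.48
eef_pos: [0.4987, 0.1712, 0.0479]
eef_rot: [0.003, -0.094, 0.996, -0.001]
wrist_force: [-0.8, 0.1, 0.9]
opening: 0.777
```

```bash
python3 g.py j -.124 -.085 .03 90
```

```text
target [0.4963 0.1693 0.03  ]
t 3.48 pos [0.4987 0.1712 0.0479] yaw 100.83 tilt [ 0.0067 -0.0004] open 0.777 F [-0.79  0.06  0.85] T [-0.   -0.02 -0.03]
shift units [ 0.0134 -0.0074  0.0896] turn units [-0.0016  0.0062  0.0038]
```

Call:
arm_command --motion "0.015 -0.007 0.03 0 0.012 0.004 0.776; 0 0 0.03 0 0 0 0.776; 0 0 0.02 0 0 0 0.776; 0 0 0 0 0 0 0.776"

```text
time_s: 3.82
eef_pos: [0.4973, 0.1694, 0.0326]
eef_rot: [-0.002, -0.092, 0.996, -0.001]
wrist_force: [-0.5, -0.5, -0.0]
opening: 0.775
```

```bash
python3 g.py j -.124 -.085 .025 90; python3 - <<'E'
from bench import *
import cv2
c="side"; a=camera(c)["img"][:,:,::-1]
cv2.imwrite(f"pics/{c}2.png",cv2.resize(a[170:260,275:385],None,fx=7,fy=6.6,interpolation=cv2.INTER_CUBIC))
E
```

```text
target [0.4963 0.1693 0.025 ]
t 3.82 pos [0.4973 0.1694 0.0326] yaw 100.58 tilt [-0.0035 -0.0027] open 0.775 F [-0.53 -0.46 -0.  ] T [-0.01  0.   -0.  ]
shift units [0.005  0.0004 0.0382] turn units [-0.0019 -0.0038 -0.0004]
```

View pics/side2.png

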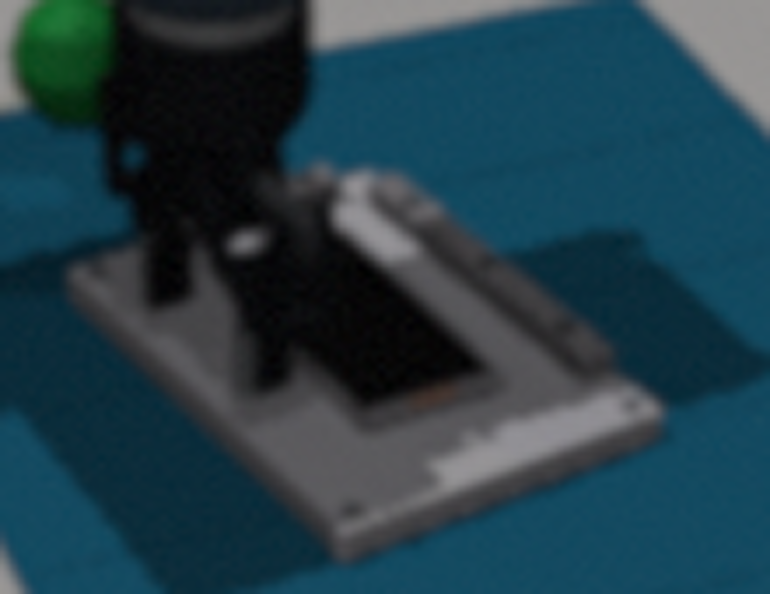

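Call:
arm_command --motion "0.005 0 0.02 0 -0.004 0 0.776; 0 0 0.015 0 0 0 0.776; 0 0 0 0 0 0 0.776"

```text
time_s: 4.12
eef_pos: [0.497, 0.1692, 0.0259]
eef_rot: [0.001, -0.092, 0.996, -0.001]
wrist_force: [-0.2, -0.8, -0.3]
opening: 0.777
```

```bash
python3 g.py j -.124 -.085 .025 90
```

```text
target [0.4963 0.1693 0.025 ]
t 4.12 pos [0.497  0.1692 0.0259] yaw 100.57 tilt [ 0.0026 -0.0017] open 0.777 F [-0.23 -0.76 -0.34] T [-0.03  0.01 -0.01]
shift units [0.0034 0.0009 0.0045] turn units [-0.002   0.0022 -0.0004]
```

Call:
arm_command --motion "0 0 0.012 0 0 0 0.776; 0 0 0.006 0 0 0 0.776"

```text
time_s: 4.28
eef_pos: [0.4971, 0.1692, 0.0222]
eef_rot: [0.001, -0.092, 0.996, -0.001]
wrist_force: [0.4, -0.6, -0.8]
opening: 0.774
```

Call:
arm_command --motion "0 0 0.01 0 0 0 0.776; 0 0 0.005 0 0 0 0.776"

```text
time_s: 4.45
eef_pos: [0.4971, 0.1693, 0.0189]
eef_rot: [0.001, -0.092, 0.996, -0.001]
wrist_force: [-0.6, -0.1, 0.5]
opening: 0.776
```

Call:
arm_command --motion "0 0 0.01 0 0 0 0.776; 0 0 0.005 0 0 0 0.776"

```text
time_s: 4.62
eef_pos: [0.4972, 0.1692, 0.0156]
eef_rot: [0.002, -0.092, 0.996, -0.001]
wrist_force: [0.3, 0.8, -0.2]
opening: 0.775
```

Call:
arm_command --motion "0 0 0.007 0 0 0 0.776; 0 0 0 0 0 0 0.776"

```text
time_s: 4.78
eef_pos: [0.4971, 0.1693, 0.0138]
eef_rot: [0.001, -0.092, 0.996, -0.001]
wrist_force: [-0.2, 0.3, 0.3]
opening: 0.778
```

Call:
arm_command --motion "0 0 0.007 0 0 0 0.776; 0 0 0 0 0 0 0.776"

```text
time_s: 4.95
eef_pos: [0.4976, 0.1694, 0.0138]
eef_rot: [0.002, -0.092, 0.996, -0.001]
wrist_force: [-0.0, 0.1, 0.3]
opening: 0.771
```

Call:
arm_command --motion "0 0 0.007 0 0 0 0.776; 0 0 0 0 0 0 0.776"

```text
time_s: 5.12
eef_pos: [0.4983, 0.1695, 0.0137]
eef_rot: [0.002, -0.092, 0.996, -0.001]
wrist_force: [-0.5, 0.7, -0.4]
opening: 0.777
```

Call:
arm_command --motion "0 0 -0.01 0 0 0 0.776; -0.02 0 0 0 0 0 0.776; -0.02 0 0 0 0 0 0.776; -0.02 0 0 0 0 0 0.776; 0 0 0 0 0 0 0.776"

```text
time_s: 5.53
eef_pos: [0.5116, 0.172, 0.0158]
eef_rot: [0.002, -0.092, 0.996, -0.001]
wrist_force: [-0.4, 0.1, -0.3]
opening: 0.775
```

```bash
python3 g.py j -.077 -.083 .016 90
```

```text
target [0.5421 0.1799 0.016 ]
t 5.53 pos [0.5116 0.172  0.0158] yaw 100.58 tilt [ 0.0051 -0.0012] open 0.775 F [-0.36  0.1  -0.29] T [ 0.02 -0.01  0.  ]
shift units [-0.1575  0.011  -0.0012] turn units [-0.002   0.0046 -0.0003]
```

Call:
arm_command --motion "-0.02 0.005 0 0 0.004 0 0.776; -0.02 0.005 0 0 0 0 0.776; -0.02 0 0 0 0 0 0.776; -0.02 0 0 0 0 0 0.776; -0.015 0 0 0 0 0 0.776; 0 0 0 0 0 0 0.776"

```text
time_s: 6.03
eef_pos: [0.5313, 0.1779, 0.0148]
eef_rot: [-0.001, -0.092, 0.996, -0.001]
wrist_force: [0.3, 0.4, -0.7]
opening: 0.775
```

```bash
python3 g.py j -.077 -.083 .016 90; python3 - <<'E'
from bench import *
import cv2
c="side"; a=camera(c)["img"][:,:,::-1]
cv2.imwrite(f"pics/{c}3.png",cv2.resize(a[170:260,275:385],None,fx=7,fy=6.6,interpolation=cv2.INTER_CUBIC))
E
```

```text
target [0.5421 0.1799 0.016 ]
t 6.03 pos [0.5313 0.1779 0.0148] yaw 100.58 tilt [-0.0019 -0.0025] open 0.775 F [ 0.32  0.37 -0.71] T [ 0.08  0.01 -0.01]
shift units [-0.0552 -0.0002 -0.006 ] turn units [-0.002  -0.0022 -0.0003]
```

View pics/side3.png

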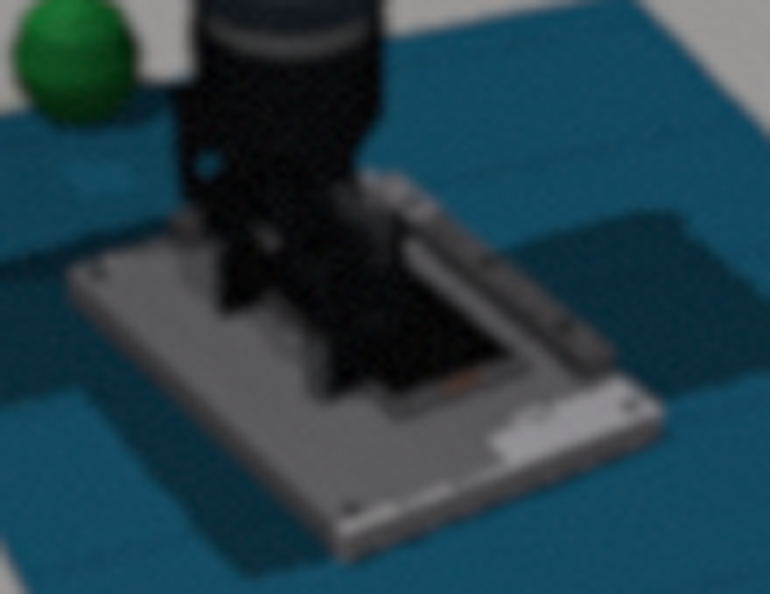

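Call:
arm_command --motion "-0.02 0 -0.006 0 0 0 0.776; -0.02 0 0 0 0 0 0.776; -0.015 0 0 0 0 0 0.776"

```text
time_s: 6.33
eef_pos: [0.5414, 0.18, 0.0156]
eef_rot: [-0.002, -0.092, 0.996, -0.001]
wrist_force: [-0.6, -0.3, 0.3]
opening: 0.775
```

Call:
arm_command --motion "-0.015 0 0 0 0 0 0.776; -0.015 0 0 0 0 0 0.776"

```text
time_s: 6.5
eef_pos: [0.543, 0.1805, 0.0147]
eef_rot: [-0.008, -0.092, 0.996, -0.002]
wrist_force: [-15.2, -4.1, 10.3]
opening: 0.778
```

Call:
arm_command --motion "-0.015 0 0 0 0 0 0.776; -0.015 0 0 0 0 0 0.776"

```text
time_s: 6.67
eef_pos: [0.5427, 0.1806, 0.0136]
eef_rot: [-0.016, -0.093, 0.996, -0.002]
wrist_force: [-12.6, -4.4, 15.9]
opening: 0.776
```

```bash
python3 g.py j -.077 -.083 .016 90; python3 - <<'E'
from bench import *
import cv2
c="side"; a=camera(c)["img"][:,:,::-1]
cv2.imwrite(f"pics/{c}4.png",cv2.resize(a[170:260,275:385],None,fx=7,fy=6.6,interpolation=cv2.INTER_CUBIC))
E
```

```text
target [0.5421 0.1799 0.016 ]
t 6.67 pos [0.5427 0.1806 0.0136] yaw 100.65 tilt [-0.0306 -0.0077] open 0.776 F [-12.63  -4.37  15.93] T [-0.62  1.98 -0.15]
shift units [ 0.0034 -0.0028 -0.0122] turn units [-0.0019 -0.0301  0.0007]
```

View pics/side4.png

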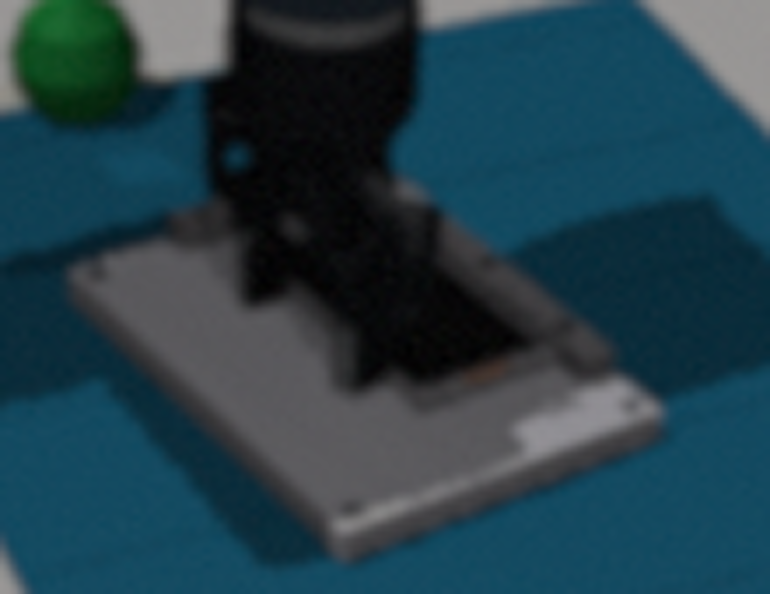

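Call:
arm_command --motion "0.02 0 -0.02 0 -0.03 0 0.776; 0.05 0 -0.08 0 0 0 0.776; 0.05 0 -0.1 0 0 0 0.6; 0 0 -0.06 0 0 0 0.4; 0 0 0 0 0 0 0.3"

```text
time_s: 7.13
eef_pos: [0.518, 0.1759, 0.0663]
eef_rot: [-0.002, -0.093, 0.996, -0.001]
wrist_force: [0.8, 0.3, 1.2]
opening: 0.358
```

Call:
arm_command --motion "0 0 0 0 0 0.115 0.3; 0 0 0 0 0 0.115 0.3; 0 0 0 0 0 0.115 0.3; 0 0 0 0 0 0.115 0.3; 0 0 0 0 0 0.115 0.3; 0 0 0 0 0 0.115 0.3; 0 0 0 0 0 0.115 0.3; 0 0 0 0 0 0.115 0.3; 0 0 0 0 0 0.115 0.3; 0 0 0 0 0 0.115 0.3"

```text
time_s: 7.97
eef_pos: [0.5275, 0.1767, 0.0648]
eef_rot: [0.003, 0.506, 0.862, 0.002]
wrist_force: [-0.7, -0.5, 0.1]
opening: 0.298
```

```bash
python3 g.py j -.036 -.184 .045 0
```

```text
target [0.601  0.0882 0.045 ]
t 7.97 pos [0.5275 0.1767 0.0648] yaw 29.2 tilt [ 0.0075 -0.0009] open 0.298 F [-0.69 -0.46  0.08] T [-0.    0.02 -0.01]
shift units [-0.5025  0.2798  0.099 ] turn units [0.0064 0.0032 0.31  ]
```

Call:
arm_command --motion "0 0 0 0.006 0.003 0.11 0.3; 0 0 0 0 0 0.11 0.3; 0 0 0 0 0 0.09 0.3; -0.12 0.07 0 0 0 0 0.3; -0.12 0.07 0 0 0 0 0.3; -0.12 0.07 0 0 0 0 0.3; -0.1 0.05 0.05 0 0 0 0.3; 0 0 0.03 0 0 0 0.3; 0 0 0 0 0 0 0.3"

```text
time_s: 8.72
eef_pos: [0.6031, 0.0918, 0.0439]
eef_rot: [0.002, 0.648, 0.762, 0.002]
wrist_force: [-0.6, 0.3, 0.0]
opening: 0.296
```

```bash
python3 g.py j -.036 -.184 .035 0;python3 - <<'E'
from bench import *
import cv2
for c in ("top","side"):
    a=camera(c)["img"][:,:,::-1]
    x=215 if c=="top" else 275
    cv2.imwrite(f"pics/{c}5.png",cv2.resize(a[175:265,x:x+110],None,fx=7,fy=6.6,interpolation=cv2.INTER_CUBIC))
E
```

```text
target [0.601  0.0882 0.035 ]
t 8.72 pos [0.6031 0.0918 0.0439] yaw 9.24 tilt [ 0.0054 -0.0003] open 0.296 F [-0.63  0.33  0.01] T [-0.01 -0.01  0.02]
shift units [-0.0159 -0.0135  0.0446] turn units [ 0.005   0.0011 -0.0227]
```

View pics/side5.png

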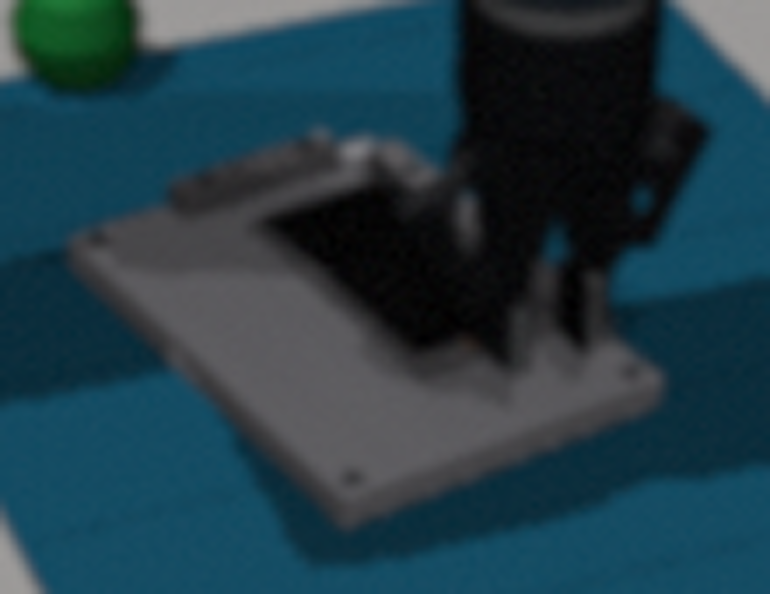

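View pics/top5.png

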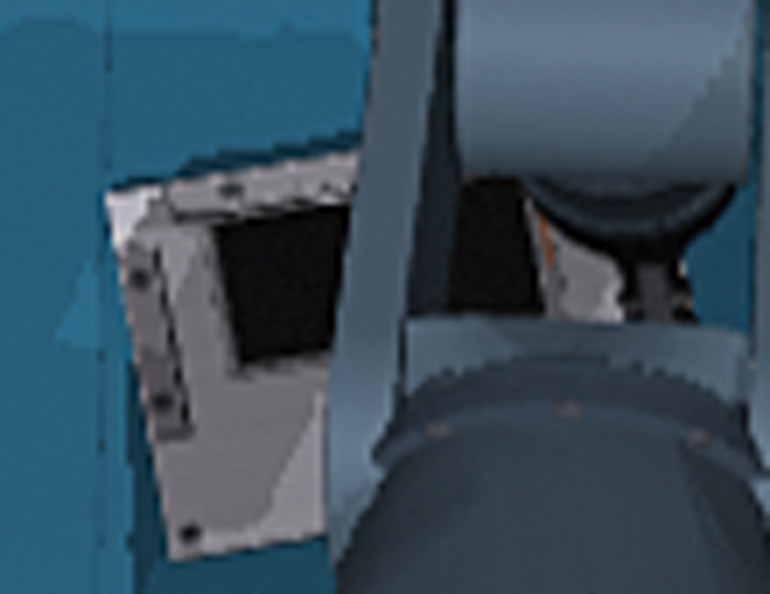

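Call:
arm_command --motion "-0.02 -0.015 0.02 0.005 0 -0.023 0.3; 0 0 0.03 0 0 0 0.3; 0 0 0.02 0 0 0 0.3; 0 0 0 0 0 0 0.3"

```text
time_s: 9.15
eef_pos: [0.5995, 0.0915, 0.0306]
eef_rot: [0.001, 0.637, 0.771, 0.0]
wrist_force: [-0.1, -1.2, 0.1]
opening: 0.305
```

```bash
python3 g.py j -.036 -.184 .023 0
```

```text
target [0.601  0.0882 0.023 ]
t 9.15 pos [0.5995 0.0915 0.0306] yaw 10.87 tilt [ 0.0011 -0.0005] open 0.305 F [-0.11 -1.15  0.08] T [ 0.02 -0.04  0.04]
shift units [-0.0179  0.0042  0.0382] turn units [0.001  0.0007 0.0045]
```

Call:
arm_command --motion "-0.02 0.004 0.01 0 0 0.004 0.3; 0 0 0.01 0 0 0 0.3; 0 0 0.01 0 0 0 0.3; 0 0 0 0 0 0 0.3"

```text
time_s: 9.48
eef_pos: [0.6009, 0.0892, 0.0244]
eef_rot: [0.001, 0.638, 0.77, 0.0]
wrist_force: [0.1, 0.1, 0.7]
opening: 0.301
```

Call:
arm_command --motion "0 0 0.01 0 0 0 0.3; 0 0 0.01 0 0 0 0.3"

```text
time_s: 9.65
eef_pos: [0.6014, 0.0893, 0.0207]
eef_rot: [0.001, 0.638, 0.77, 0.001]
wrist_force: [0.1, 0.3, 0.9]
opening: 0.298
```

Call:
arm_command --motion "0 0 0.01 0 0 0 0.3"

```text
time_s: 9.73
eef_pos: [0.6016, 0.0893, 0.0198]
eef_rot: [0.001, 0.638, 0.77, 0.001]
wrist_force: [-10.1, 0.2, 25.6]
opening: 0.298
```

Call:
arm_command --motion "0 0 0.01 0 0 0 0.3"

```text
time_s: 9.82
eef_pos: [0.6016, 0.0893, 0.0198]
eef_rot: [0.001, 0.638, 0.77, 0.0]
wrist_force: [-11.7, 0.2, 25.9]
opening: 0.3
```

Call:
arm_command --motion "0 0 -0.012 0 0 0 0.3; 0.02 0 0 0 0 0 0.3; 0.025 0 0 0 0 0 0.3; 0.025 0 0 0 0 0 0.3; 0.025 0 0 0 0 0 0.3; 0 0 0 0 0 0 0.3"

```text
time_s: 10.32
eef_pos: [0.5981, 0.1099, 0.0227]
eef_rot: [0.001, 0.639, 0.77, 0.001]
wrist_force: [-0.4, -0.1, -0.4]
opening: 0.302
```

```bash
python3 g.py j -.036 -.141 .0225 0
```

```text
target [0.5931 0.1304 0.0225]
t 10.32 pos [0.5981 0.1099 0.0227] yaw 10.64 tilt [ 0.0026 -0.0004] open 0.302 F [-0.4  -0.05 -0.41] T [-0.05 -0.02  0.02]
shift units [ 0.1058 -0.0057  0.0011] turn units [0.0023 0.0008 0.0006]
```

Call:
arm_command --motion "0.02 -0.005 0 0 0 0 0.3; 0.02 0 0 0 0 0 0.3; 0.02 0 0 0 0 0 0.3"

```text
time_s: 10.57
eef_pos: [0.5945, 0.1221, 0.0221]
eef_rot: [0.001, 0.638, 0.77, 0.0]
wrist_force: [-0.0, -1.8, 1.3]
opening: 0.299
```

Call:
arm_command --motion "0.02 0 0 0 0 0 0.3; 0.015 0 0 0 0 0 0.3"

```text
time_s: 10.73
eef_pos: [0.5931, 0.1297, 0.0221]
eef_rot: [0.001, 0.638, 0.77, 0.0]
wrist_force: [-0.2, -1.4, -0.1]
opening: 0.303
```

Call:
arm_command --motion "0.015 0 0 0 0 0 0.3; 0.015 0 0 0 0 0 0.3"

```text
time_s: 10.9
eef_pos: [0.5928, 0.1322, 0.0222]
eef_rot: [0.004, 0.638, 0.77, -0.002]
wrist_force: [1.6, -21.7, -0.6]
opening: 0.302
```

Call:
arm_command --motion "-0.02 0 0 0 0 0 0.3; -0.05 0 -0.05 0 0 0 0.3; -0.1 0 -0.15 0 0 0 0.5; -0.15 0 -0.15 0 0 0 0.8; -0.2 0 -0.1 0 0 0 1; -0.2 0 0 0 0 0 1; -0.2 0 0 0 0 0 1; -0.2 0 0 0 0 0 1"

```text
time_s: 11.57
eef_pos: [0.6339, -0.086, 0.1207]
eef_rot: [0.003, 0.633, 0.775, -0.002]
wrist_force: [1.2, -0.3, -0.2]
opening: 1.001
```

```bash
sed -i 's/JIG=np.array.*;/JIG=np.array([.5616,.1790]);/' g.py; python3 g.py .5697 -.2002 .1 -10.75;python3 - <<'E'
from bench import *
import cv2
for c in ("top","side"):
    a=camera(c)["img"][:,:,::-1]; cv2.imwrite(f"pics/{c}6f.png",a)
    x=215 if c=="top" else 275
    cv2.imwrite(f"pics/{c}6.png",cv2.resize(a[180:270,x:x+110],None,fx=7,fy=6.6,interpolation=cv2.INTER_CUBIC))
E
```

```text
target [ 0.5697 -0.2002  0.1   ]
t 11.57 pos [ 0.6339 -0.086   0.1207] yaw 11.52 tilt [ 0.0018 -0.0069] open 1.001 F [ 1.2  -0.29 -0.23] T [ 0.03 -0.03  0.02]
shift units [-0.6207 -0.2091  0.1033] turn units [0.0017 0.0067 0.3712]
```

View pics/side6.png

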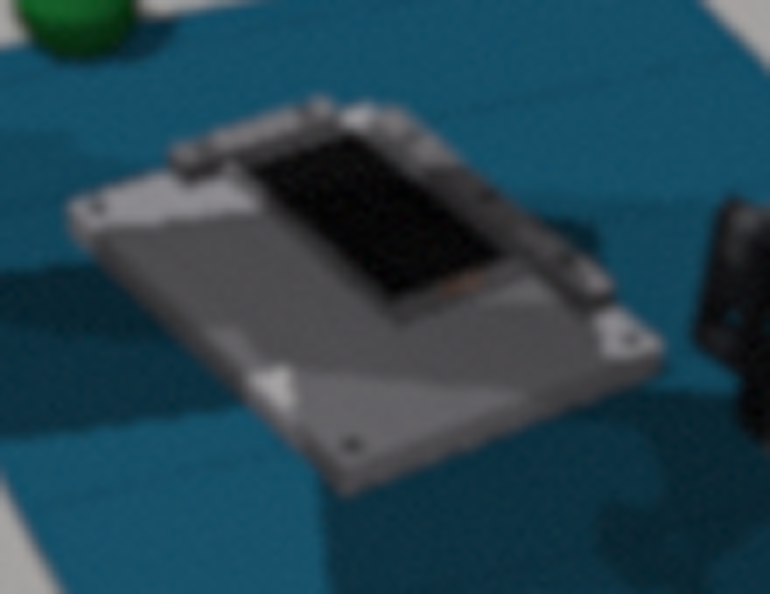

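View pics/top6.png

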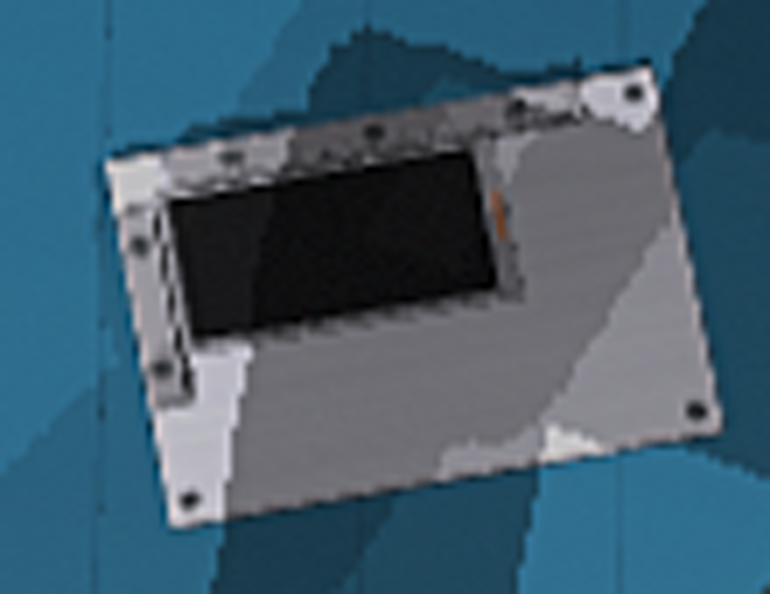

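```bash
cat > ang.py <<'E'
import cv2,numpy as np,sys
from h import *
a=cv2.imread(sys.argv[1]).astype(np.float32); g=a.mean(2); S=8
# black region edges by subpixel threshold along columns/rows
def edge_cols(x0,x1,y0,y1,thr,first=True,vert=True,src=g):
    pts=[]
    rng=range(x0,x1)
    for k in rng:
        v=src[y0:y1,k] if vert else src[k,y0:y1]
        idx=np.where((v[:-1]-thr)*(v[1:]-thr)<=0)[0]
        if len(idx)==0: continue
        i=idx[0] if first else idx[-1]; s=y0+i+(thr-v[i])/(v[i+1]-v[i]+1e-9)
        pts.append((k,s) if vert else (s,k))
    return np.array(pts)
def line(pts,z):
    W=np.array([unproj('top',p,z)[:2] for p in pts]); 
    for _ in range(3):
        c=W.mean(0); u,s,vt=np.linalg.svd(W-c); d=vt[0]; n=vt[1]; r=(W-c)@n; k=abs(r)<max(2*r.std(),5e-4); W=W[k]
    return np.degrees(np.arctan2(d[1],d[0]))%180,r.std()*1e3,len(W),W.mean(0)
if __name__=='__main__':
    lo=edge_cols(246,284,216,238,60,False); print('black lower',line(lo,.027))
    up=edge_cols(242,281,206,220,60,True); print('black upper',line(up,.027))
    le=edge_cols(213,228,232,252,60,True,False); print('black left',line(le,.027))
    re=edge_cols(206,222,270,290,60,False,False); print('black right',line(re,.027))
    b=a[:,:,0]-a[:,:,2] # blueness
    lo=edge_cols(244,313,236,264,35,False,src=b); print('plate lower',line(lo,.02))
    re=edge_cols(195,240,300,322,35,False,False,src=b); print('plate right',line(re,.02))
    le=edge_cols(210,250,222,245,35,True,False,src=b); print('plate left',line(le,.02))
E
python3 ang.py pics/top6f.png
```

```text
black lower (np.float64(99.88546109012455), np.float64(0.7240888342132479), 36, array([0.55210977, 0.20276105]))
black upper (np.float64(102.37164161542701), np.float64(0.22377987604234942), 12, array([0.6042214 , 0.24709967]))
black left (np.float64(15.581116087983787), np.float64(2.7334772712953543), 14, array([0.57199249, 0.27100166]))
black right (np.float64(11.44167706222106), np.float64(0.3021856366800715), 16, array([0.58980229, 0.15200969]))
plate lower (np.float64(101.01688535035353), np.float64(0.28997490328673), 60, array([0.487117, 0.164455]))
plate right (np.float64(10.331867644294675), np.float64(0.27496183787352824), 41, array([0.5787384, 0.0755714]))
plate left (np.float64(10.3733359842291), np.float64(0.25571843033663083), 38, array([0.55046631, 0.28594549]))
```

```bash
python3 - <<'E'
from ang import *
a=cv2.imread('pics/top6f.png').astype(np.float32); g=a.mean(2)
print(g[204:236:2,255].astype(int), g[204:240:2,272].astype(int), g[222,232:292:2].astype(int))
for thr in (40,50,60):
    for n,p in dict(lower=edge_cols(248,282,219,236,thr,True),upper=edge_cols(244,280,212,196,thr)if 0 else None or edge_cols(244,280,200,216,thr,False),right=edge_cols(207,221,276,290,thr,True,False),left=edge_cols(214,228,228,250,thr,False,False)).items():
        if len(p)>3: r=line(p,.027); print(thr,n,round(r[0],2),round(r[1],2),r[2])
E
```

```text
Traceback (most recent call last):
  File "ang.py", line 3, in <module>
    a=cv2.imread(sys.argv[1]).astype(np.float32); g=a.mean(2); S=8
                 ~~~~~~~~^^^
IndexError: list index out of range
```

```bash
sed -i "s/sys.argv\[1\]/(sys.argv+['pics\/top6f.png'])[1] if len(sys.argv)>1 and sys.argv[1].endswith('png') else 'pics\/top6f.png'/" ang.py; python3 - <<'E'
from ang import *
a=cv2.imread('pics/top6f.png').astype(np.float32); g=a.mean(2)
print(g[204:236:2,255].astype(int), g[204:240:2,272].astype(int), g[222,232:292:2].astype(int))
for thr in (40,50,60):
    for n,p in dict(lower=edge_cols(248,282,219,236,thr,True),upper=edge_cols(244,280,200,216,thr,False),right=edge_cols(207,221,276,290,thr,True,False),left=edge_cols(214,228,228,250,thr,False,False)).items():
        if len(p)>3: r=line(p,.027); print(thr,n,round(r[0],2),round(r[1],2),r[2],r[3].round(4))
E
```

```text
[120  56   8  14  14  13  12  12  13  13  13  14  10  63 117 111] [ 24  16  16  16  15  15  19  14  16  12  12  55  93 112 112 111 111 113] [ 73 157 153  98  99  18  24  24  23  25  14  13  14  12  14   9  15  17
  15  14  12  14  12  12  12  12  11  80  82 110]
40 lower 100.25 0.4 31 [0.5537 0.2012]
40 upper 100.95 0.39 33 [0.6112 0.2093]
40 right 11.52 0.33 14 [0.5898 0.1529]
40 left 9.95 0.32 14 [0.5712 0.2671]
50 lower 100.02 0.59 31 [0.5527 0.2031]
50 upper 101.21 0.62 31 [0.6109 0.2128]
50 right 11.6 0.29 14 [0.5898 0.1525]
50 left 9.92 0.3 14 [0.5712 0.2675]
60 lower 100.04 0.75 33 [0.5519 0.203 ]
60 upper 101.9 1.39 31 [0.6116 0.2135]
60 right 11.8 0.3 14 [0.5898 0.152 ]
60 left 9.99 0.24 14 [0.5712 0.2679]
```

Call:
arm_command --motion "-0.1 0 0 0 0 0.11 1; 0 0 0 0 0 0.11 1; 0 0 0 0 0 0.11 1; 0 0 0 0 0 0.03 1; 0 0 0 0 0 0 1"

```text
time_s: 12.08
eef_pos: [0.6382, -0.1139, 0.1234]
eef_rot: [0.004, 0.776, 0.63, -0.0]
wrist_force: [-0.4, 0.5, 0.1]
opening: 0.998
```

```bash
python3 g.py .5697 -.2002 .1 -10.75
python3 - <<'E'
import cv2
a=cv2.imread("pics/side0.png"); cv2.imwrite("pics/side0_e.png",cv2.resize(a[275:345,350:440],None,fx=8,fy=8,interpolation=cv2.INTER_CUBIC))
E
```

```text
target [ 0.5697 -0.2002  0.1   ]
t 12.08 pos [ 0.6382 -0.1139  0.1234] yaw -11.88 tilt [ 0.004  -0.0058] open 0.998 F [-0.36  0.49  0.11] T [-0.04  0.04  0.01]
shift units [-0.4877 -0.2562  0.1169] turn units [ 0.0049  0.0047 -0.0188]
```

View pics/side0_e.png

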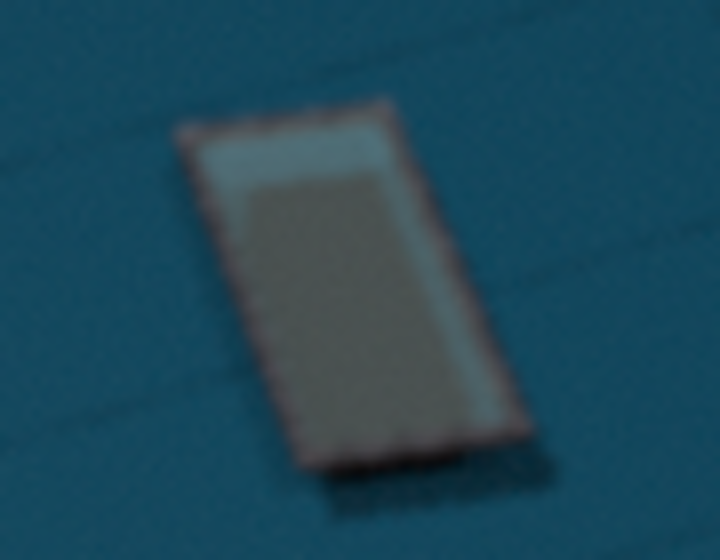

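```bash
python3 - <<'E'
from h import *
uv=(np.array([(392,100),(535,432),(303,468),(178,130)],float)+.5)/8-.5+[350,275]
print(fit('side',uv,rect(.066,.13,.033),[.57,-.2,-.18]))
E
```

```text
(array([ 0.57020112, -0.20599751, -0.20161641]), np.float64(0.17676291983656214))
```

Call:
arm_command --motion "-0.1 -0.05 0 0.005 0.005 -0.018 1; -0.1 -0.05 0 0 0 0 1; -0.1 -0.055 0.02 0 0 0 1; -0.1 -0.05 0.02 0 0 0 1; -0.08 -0.05 0.02 0 0 0 1; 0 0 0.02 0 0 0 1; 0 0 0 0 0 0 0.9; 0 0 0 0 0 0 0.9"

```text
time_s: 12.75
eef_pos: [0.5685, -0.1965, 0.1097]
eef_rot: [-0.001, 0.765, 0.644, 0.003]
wrist_force: [0.6, 0.3, 0.8]
opening: 0.899
```

```bash
python3 g.py .5695 -.2010 .05 -10.75
```

```text
target [ 0.5695 -0.201   0.05  ]
t 12.75 pos [ 0.5685 -0.1965  0.1097] yaw -9.86 tilt [0.0029 0.0043] open 0.899 F [0.57 0.25 0.77] T [ 0.    0.03 -0.03]
shift units [-0.0211  0.0092  0.2987] turn units [ 0.002  -0.0046  0.0149]
```

Call:
arm_command --motion "-0.027 0.01 0.08 0 -0.005 0.018 0.9; 0 0 0.1 0 0 0 0.9; 0 0 0.08 0 0 0 0.9; 0 0 0.03 0 0 0 0.9; 0 0 0 0 0 0 0.9; 0 0 0 0 0 0 0.9"

```text
time_s: 13.25
eef_pos: [0.5755, -0.1977, 0.0534]
eef_rot: [0.003, 0.769, 0.64, 0.003]
wrist_force: [0.6, 0.5, 0.5]
opening: 0.897
```

```bash
python3 g.py .5697 -.2017 .0192 -10.9; python3 - <<'E'
from bench import *
import cv2
c="side"; a=camera(c)["img"][:,:,::-1]
cv2.imwrite(f"pics/{c}7.png",cv2.resize(a[260:345,340:450],None,fx=7,fy=7,interpolation=cv2.INTER_CUBIC))
E
```

```text
target [ 0.5697 -0.2017  0.0192]
t 13.25 pos [ 0.5755 -0.1977  0.0534] yaw -10.47 tilt [ 0.0082 -0.002 ] open 0.897 F [0.61 0.49 0.46] T [-0.04 -0.03  0.03]
shift units [-0.025  -0.0248  0.171 ] turn units [0.008  0.0004 0.0072]
```

View pics/side7.png

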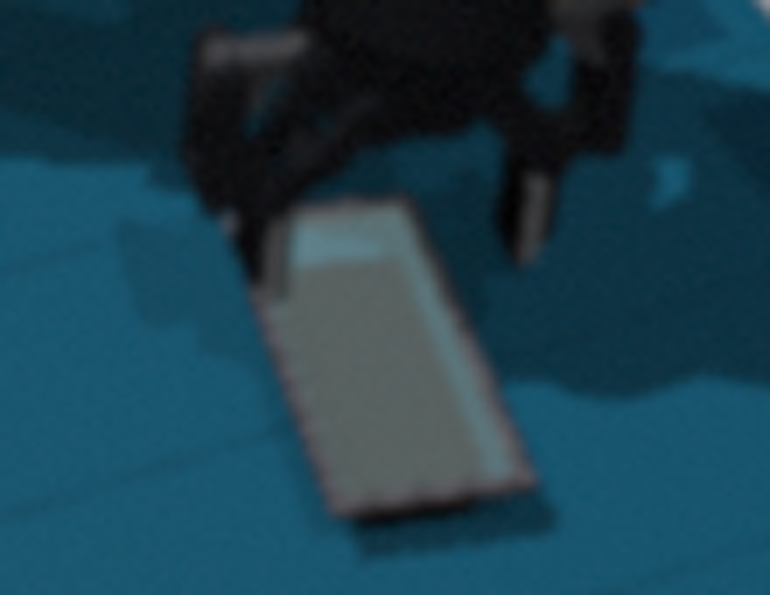

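Call:
arm_command --motion "-0.03 -0.028 0 0.008 0 0.007 0.9; 0 0 0 0 0 0 0.9; 0 0 0.03 0 0 0 0.9; 0 0 0 0 0 0 0.9"

```text
time_s: 13.63
eef_pos: [0.5706, -0.2038, 0.0508]
eef_rot: [0.003, 0.771, 0.637, 0.001]
wrist_force: [-0.6, 0.3, 0.3]
opening: 0.898
```

```bash
python3 g.py .5697 -.2017 .0192 -10.9
```

```text
target [ 0.5697 -0.2017  0.0192]
t 13.63 pos [ 0.5706 -0.2038  0.0508] yaw -10.88 tilt [ 0.0041 -0.0032] open 0.898 F [-0.63  0.27  0.29] T [0.01 0.01 0.01]
shift units [ 0.0093 -0.0062  0.1578] turn units [0.0044 0.0022 0.0004]
```

Call:
arm_command --motion "0.008 -0.006 0.03 0.004 0.002 0 0.9; 0 0 0.04 0 0 0 0.9; 0 0 0.04 0 0 0 0.9; 0 0 0.02 0 0 0 0.9; 0 0 0 0 0 0 0.9"

```text
time_s: 14.05
eef_pos: [0.5698, -0.2023, 0.0224]
eef_rot: [0.0, 0.771, 0.637, 0.0]
wrist_force: [0.1, -1.1, 0.2]
opening: 0.9
```

```bash
python3 g.py .5697 -.2017 .0192 -10.9
```

```text
target [ 0.5697 -0.2017  0.0192]
t 14.05 pos [ 0.5698 -0.2023  0.0224] yaw -10.91 tilt [ 0.0009 -0.0005] open 0.9 F [ 0.14 -1.09  0.22] T [ 0.04 -0.02  0.01]
shift units [ 0.0027 -0.001   0.016 ] turn units [ 0.001   0.0003 -0.0002]
```

Pose good; down the last 3 mm and check from the side before closing.

Call:
arm_command --motion "0.002 0 0.016 0 0 0 0.9; 0 0 0.003 0 0 0 0.9; 0 0 0 0 0 0 0.85"

```text
time_s: 14.3
eef_pos: [0.5693, -0.2014, 0.017]
eef_rot: [-0.0, 0.771, 0.637, -0.0]
wrist_force: [0.8, -0.2, 0.1]
opening: 0.851
```

```bash
python3 g.py .5697 -.2017 .0192 -10.9; python3 - <<'E'
from bench import *
import cv2
c="side"; a=camera(c)["img"][:,:,::-1]
cv2.imwrite(f"pics/{c}8.png",cv2.resize(a[260:345,340:450],None,fx=7,fy=7,interpolation=cv2.INTER_CUBIC))
E
```

```text
target [ 0.5697 -0.2017  0.0192]
t 14.3 pos [ 0.5693 -0.2014  0.017 ] yaw -10.91 tilt [-0.0008  0.0006] open 0.851 F [ 0.84 -0.25  0.08] T [0.02 0.02 0.  ]
shift units [-0.0009  0.0023 -0.0109] turn units [-0.0009 -0.0004 -0.0002]
```

View pics/side8.png

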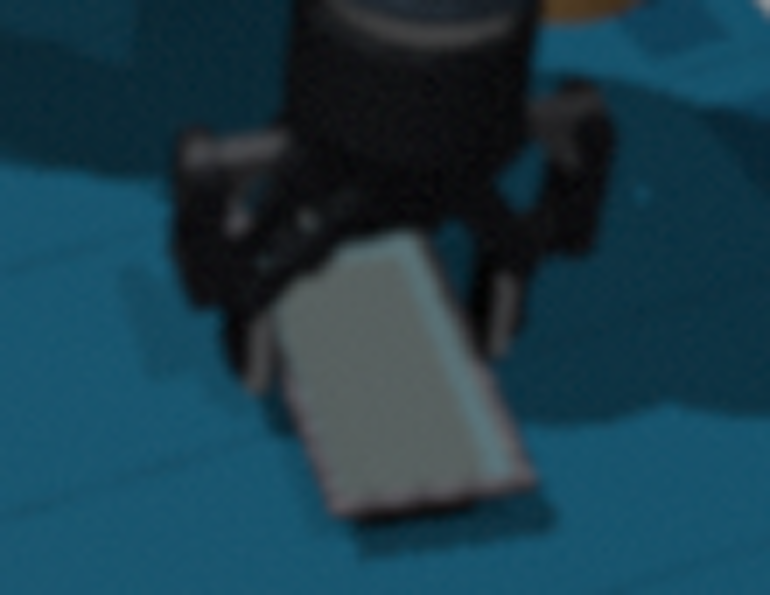

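Call:
arm_command --motion "0 0 -0.01 0 0 0 0.85; 0 0 0 0 0 0 0.82; 0 0 0 0 0 0 0.8"

```text
time_s: 14.6
eef_pos: [0.5697, -0.2016, 0.0199]
eef_rot: [-0.0, 0.771, 0.637, 0.0]
wrist_force: [-0.4, -0.7, 0.2]
opening: 0.804
```

Call:
arm_command --motion "0 0 0 0 0 0 0.76; 0 0 0 0 0 0 0.7; 0 0 0 0 0 0 0.7; 0 0 0 0 0 0 0.7"

```text
time_s: 14.93
eef_pos: [0.5705, -0.2021, 0.0213]
eef_rot: [0.001, 0.771, 0.637, 0.0]
wrist_force: [0.2, -0.5, -0.7]
opening: 0.747
```

```bash
python3 g.py .5697 -.2017 .0192 -10.9; python3 - <<'E'
from bench import *
import cv2
c="side"; a=camera(c)["img"][:,:,::-1]
cv2.imwrite(f"pics/{c}9.png",cv2.resize(a[260:345,340:450],None,fx=7,fy=7,interpolation=cv2.INTER_CUBIC))
E
```

```text
target [ 0.5697 -0.2017  0.0192]
t 14.93 pos [ 0.5705 -0.2021  0.0213] yaw -10.9 tilt [ 0.002  -0.0011] open 0.747 F [ 0.19 -0.48 -0.72] T [-0.   -0.02 -0.01]
shift units [ 0.0011 -0.0043  0.0105] turn units [ 0.0021  0.0007 -0.    ]
```

View pics/side9.png

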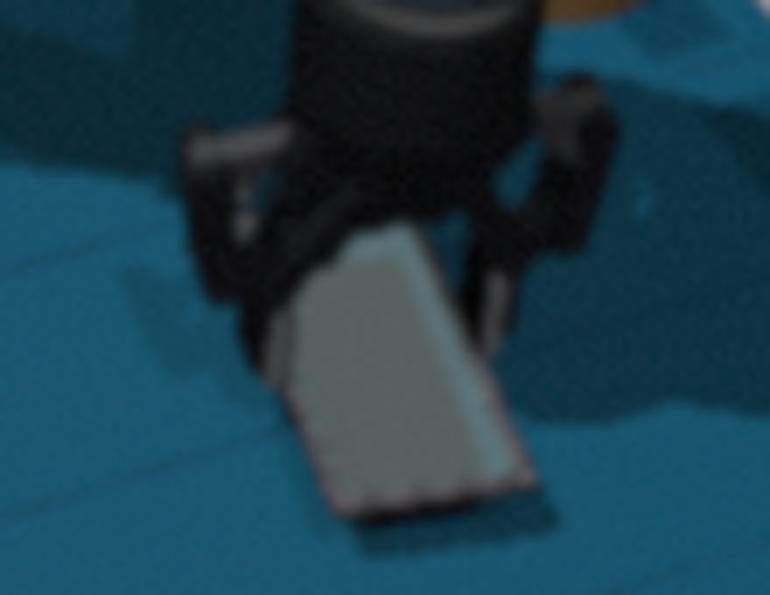

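Call:
arm_command --motion "0 0 -0.01 0 0 0 0.7; 0 0 -0.02 0 0 0 0.7; 0 0 -0.02 0 0 0 0.7; 0 0 -0.02 0 0 0 0.7"

```text
time_s: 15.32
eef_pos: [0.5692, -0.2013, 0.0346]
eef_rot: [-0.001, 0.771, 0.637, -0.0]
wrist_force: [0.1, -0.5, 0.1]
opening: 0.745
```

```bash
python3 g.py .5697 -.2017 .0192 -10.9; python3 - <<'E'
from bench import *
import cv2
c="side"; a=camera(c)["img"][:,:,::-1]
cv2.imwrite(f"pics/{c}10.png",cv2.resize(a[260:345,340:450],None,fx=7,fy=7,interpolation=cv2.INTER_CUBIC))
E
```

```text
target [ 0.5697 -0.2017  0.0192]
t 15.32 pos [ 0.5692 -0.2013  0.0346] yaw -10.9 tilt [-0.001   0.0007] open 0.745 F [ 0.09 -0.49  0.09] T [-0.01 -0.01  0.  ]
shift units [-0.0014  0.003   0.0771] turn units [-0.0011 -0.0005 -0.0001]
```

View pics/side10.png

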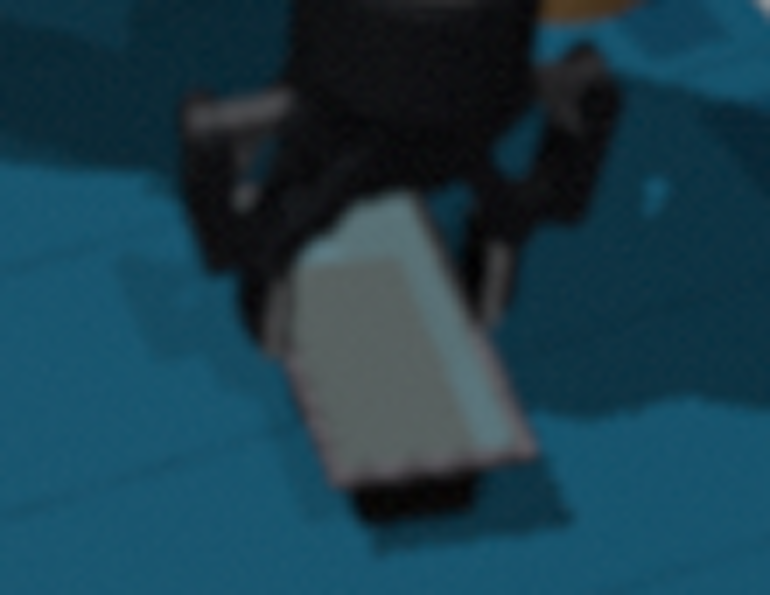

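Call:
arm_command --motion "0 0 -0.05 0 0 0 0.7; 0 0 -0.08 0 0 0 0.7; 0 0 -0.08 0 0 -0.06 0.7; 0 0 -0.05 0 0 -0.1 0.7; 0 0 0 0 0 -0.1 0.7; 0 0 0 0 0 -0.1 0.7; 0 0 0 0 0 0 0.7; 0 0 0 0 0 0 0.7"

```text
time_s: 16.03
eef_pos: [0.5712, -0.2024, 0.097]
eef_rot: [0.003, 0.633, 0.774, 0.0]
wrist_force: [-0.3, 0.8, -1.4]
opening: 0.747
```

```bash
python3 g.py j -.056 -.077 .08 0
```

```text
target [0.5614 0.1912 0.08  ]
t 16.03 pos [ 0.5712 -0.2024  0.097 ] yaw 11.5 tilt [ 0.0048 -0.0027] open 0.747 F [-0.32  0.83 -1.44] T [-0.   -0.04 -0.  ]
shift units [1.9431 0.3136 0.0851] turn units [0.004  0.0034 0.015 ]
```

Call:
arm_command --motion "0.06 0.01 0 0.004 0.003 0.01 0.7; 0.12 0.02 0 0 0 0 0.7; 0.15 0.025 0 0 0 0 0.7; 0.15 0.025 0 0 0 0 0.7; 0.15 0.025 0 0 0 0 0.7; 0.15 0.025 0 0 0 0 0.7; 0.15 0.025 0 0 0 0 0.7; 0.15 0.025 0 0 0 0 0.7; 0.15 0.025 0 0 0 0 0.7; 0.15 0.025 0 0 0 0 0.7"

```text
time_s: 16.87
eef_pos: [0.5699, 0.081, 0.0987]
eef_rot: [0.002, 0.655, 0.756, -0.001]
wrist_force: [0.6, -0.1, -0.9]
opening: 0.744
```

```bash
python3 g.py j -.056 -.077 .08 0
```

```text
target [0.5614 0.1912 0.08  ]
t 16.87 pos [0.5699 0.081  0.0987] yaw 8.17 tilt [ 0.0022 -0.0038] open 0.744 F [ 0.56 -0.14 -0.88] T [-0.    0.   -0.03]
shift units [0.5493 0.0593 0.0937] turn units [ 0.0015  0.0039 -0.0404]
```

Call:
arm_command --motion "0.13 0.015 0 0 0 -0.02 0.7; 0.11 0.015 0.02 0 0.004 -0.02 0.7; 0.1 0.012 0.02 0 0 0 0.7; 0.08 0.01 0.02 0 0 0 0.7; 0.05 0.005 0.01 0 0 0 0.7; 0.02 0 0 0 0 0 0.7; 0 0 0 0 0 0 0.7; 0 0 0 0 0 0 0.7"

```text
time_s: 17.53
eef_pos: [0.5629, 0.191, 0.0851]
eef_rot: [-0.0, 0.644, 0.765, 0.001]
wrist_force: [-0.5, 0.6, -1.4]
opening: 0.742
```

```bash
python3 g.py j -.056 -.077 .05 0
```

```text
target [0.5614 0.1912 0.05  ]
t 17.53 pos [0.5629 0.191  0.0851] yaw 9.89 tilt [0.0009 0.0015] open 0.742 F [-0.51  0.61 -1.36] T [0.01 0.01 0.07]
shift units [ 0.0021 -0.0073  0.1754] turn units [ 0.0011 -0.0012 -0.0118]
```

Call:
arm_command --motion "0.002 -0.008 0.04 0 0 -0.012 0.7; 0 0 0.06 0 0 0 0.7; 0 0 0.05 0 0 0 0.7; 0 0 0.02 0 0 0 0.7; 0 0 0 0 0 0 0.7; 0 0 0 0 0 0 0.7"

```text
time_s: 18.03
eef_pos: [0.5615, 0.1867, 0.0469]
eef_rot: [-0.0, 0.641, 0.768, 0.0]
wrist_force: [-0.1, -0.6, -0.5]
opening: 0.743
```

```bash
python3 g.py j -.056 -.077 .0225 0; python3 - <<'E'
from bench import *
import cv2
c="side"; a=camera(c)["img"][:,:,::-1]
cv2.imwrite(f"pics/{c}11.png",cv2.resize(a[160:250,275:385],None,fx=7,fy=6.6,interpolation=cv2.INTER_CUBIC))
E
```

```text
target [0.5614 0.1912 0.0225]
t 18.03 pos [0.5615 0.1867 0.0469] yaw 10.3 tilt [-0.0002  0.0004] open 0.743 F [-0.1  -0.62 -0.55] T [ 0.02  0.01 -0.02]
shift units [0.0221 0.0034 0.122 ] turn units [-0.0001 -0.0004 -0.005 ]
```

View pics/side11.png

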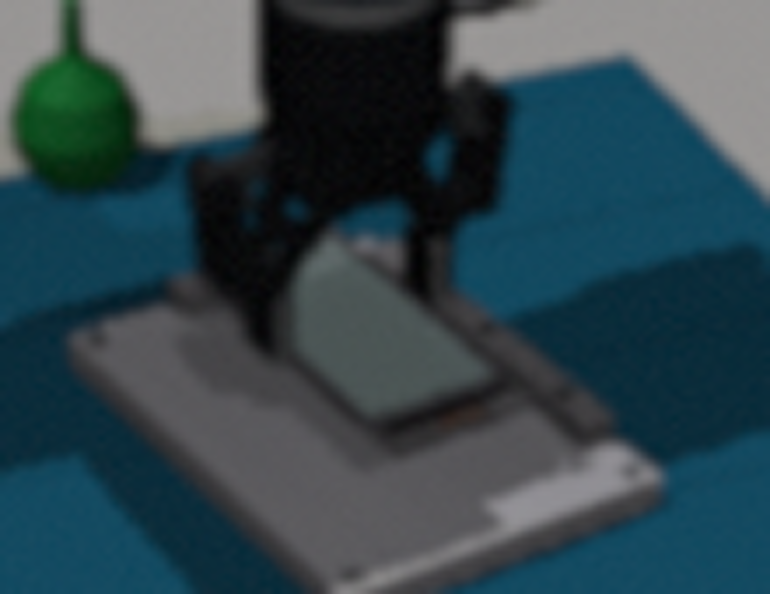

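Call:
arm_command --motion "0 0 0.03 0 0 -0.005 0.7; 0 0 0.03 0 0 0 0.7; 0 0 0.03 0 0 0 0.7; 0 0 0 0 0 0 0.7; 0 0 0 0 0 0 0.7"

```text
time_s: 18.5
eef_pos: [0.5623, 0.1867, 0.0279]
eef_rot: [0.0, 0.639, 0.77, 0.001]
wrist_force: [0.1, -0.2, -1.3]
opening: 0.745
```

```bash
python3 g.py j -.056 -.077 .0225 0
```

```text
target [0.5614 0.1912 0.0225]
t 18.5 pos [0.5623 0.1867 0.0279] yaw 10.63 tilt [0.0015 0.0006] open 0.745 F [ 0.14 -0.15 -1.31] T [-0.   -0.03 -0.01]
shift units [ 0.0227 -0.0006  0.0268] turn units [ 0.0015 -0.0003  0.0004]
```

Call:
arm_command --motion "0 0 0.015 0 0 0 0.7; 0 0 0.005 0 0 0 0.7"

```text
time_s: 18.67
eef_pos: [0.5625, 0.1869, 0.0238]
eef_rot: [0.001, 0.639, 0.77, 0.001]
wrist_force: [-0.7, -0.2, -0.1]
opening: 0.745
```

Call:
arm_command --motion "0 0 0.005 0 0 0 0.7; 0 0 0 0 0 0 0.7"

```text
time_s: 18.83
eef_pos: [0.5625, 0.187, 0.0226]
eef_rot: [0.001, 0.638, 0.77, 0.001]
wrist_force: [-0.4, 0.5, -1.0]
opening: 0.743
```

Call:
arm_command --motion "0 0 0.007 0 0 0 0.7"

```text
time_s: 18.92
eef_pos: [0.5629, 0.1871, 0.0215]
eef_rot: [0.001, 0.638, 0.77, 0.001]
wrist_force: [0.1, -0.1, 0.1]
opening: 0.741
```

Call:
arm_command --motion "0 0 0.003 0 0 0 0.7; 0 0 0 0 0 0 0.76; 0 0 0 0 0 0 0.78; 0 0 0 0 0 0 0.8; 0 0 0 0 0 0 0.82; 0 0 0 0 0 0 0.82"

```text
time_s: 19.42
eef_pos: [0.5635, 0.1871, 0.0217]
eef_rot: [0.001, 0.638, 0.77, 0.002]
wrist_force: [-0.3, 0.1, -0.4]
opening: 0.823
```

```bash
python3 g.py j -.056 -.077 .0225 0; python3 - <<'E'
from bench import *
import cv2
c="side"; a=camera(c)["img"][:,:,::-1]
cv2.imwrite(f"pics/{c}12.png",cv2.resize(a[160:250,275:385],None,fx=7,fy=6.6,interpolation=cv2.INTER_CUBIC))
E
```

```text
target [0.5614 0.1912 0.0225]
t 19.42 pos [0.5635 0.1871 0.0217] yaw 10.65 tilt [0.004  0.0009] open 0.823 F [-0.35  0.15 -0.42] T [ 0.01 -0.    0.03]
shift units [ 0.0217 -0.0068 -0.0042] turn units [ 0.0039 -0.0001  0.0008]
```

View pics/side12.png

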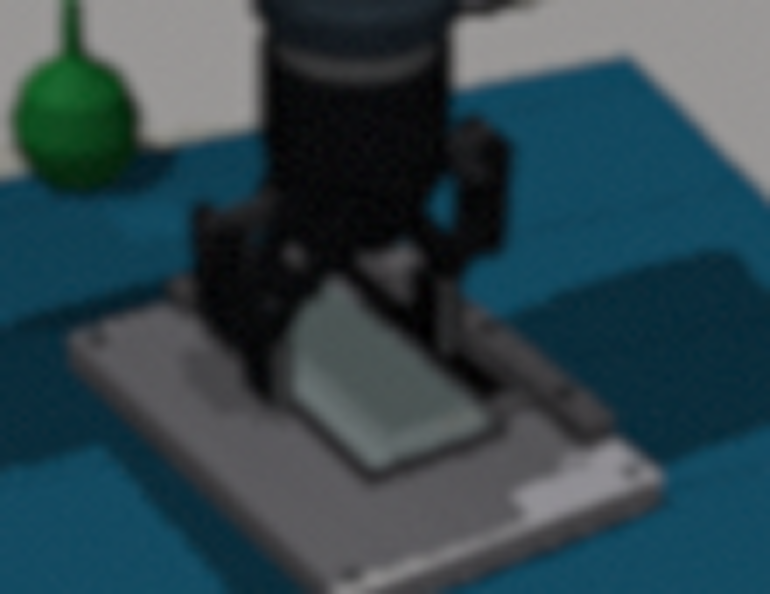

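Call:
arm_command --motion "0 0 -0.015 0 0 0 0.86; 0 0 -0.02 0 0 0 0.86; 0 0 -0.04 0 0 0 0.86; 0 0 -0.08 0 0 0 0.86; 0 0 -0.1 0 0 0 0.8; 0 0 -0.05 0 0 0 0.776; 0 0 0 0 0 0 0.776"

```text
time_s: 20.05
eef_pos: [0.5628, 0.187, 0.0868]
eef_rot: [0.001, 0.638, 0.77, 0.001]
wrist_force: [1.7, 0.7, 0.2]
opening: 0.774
```

```bash
python3 g.py j -.120 -.077 .07 90; python3 - <<'E'
from bench import *
import cv2
c="side"; a=camera(c)["img"][:,:,::-1]
cv2.imwrite(f"pics/{c}13.png",cv2.resize(a[160:250,275:385],None,fx=7,fy=6.6,interpolation=cv2.INTER_CUBIC))
E
```

```text
target [0.4985 0.1794 0.07  ]
t 20.05 pos [0.5628 0.187  0.0868] yaw 10.65 tilt [0.0028 0.0007] open 0.774 F [1.71 0.7  0.15] T [-0.02  0.01  0.04]
shift units [0.3231 0.0217 0.0842] turn units [ 0.0023  0.002  -1.4992]
```

View pics/side13.png

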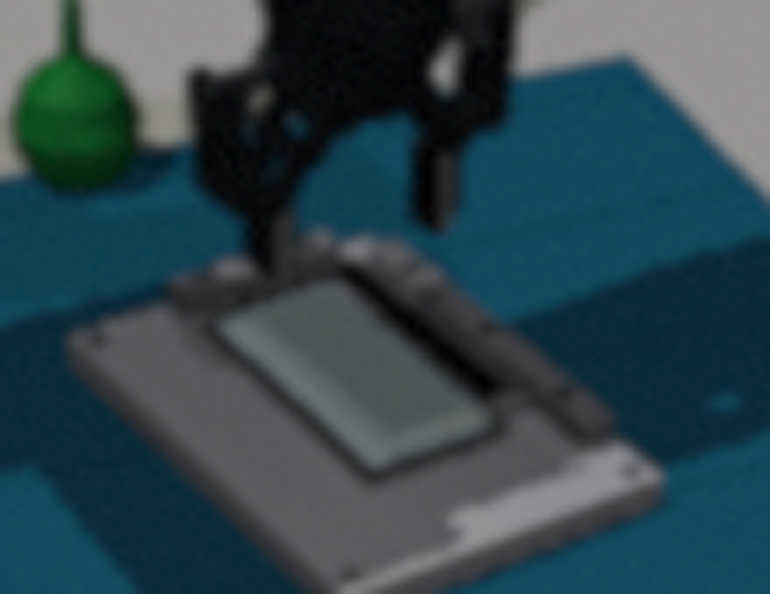

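Call:
arm_command --motion "0 -0.1 0 0 0 -0.1 0.776; 0 -0.1 0 0 0 -0.115 0.776; 0 0 0 0 0 -0.115 0.776; 0 0 0 0 0 -0.115 0.776; 0 0 0 0 0 -0.115 0.776; 0 0 0 0 0 -0.115 0.776; 0 0 0 0 0 -0.115 0.776; 0 0 0 0 0 -0.115 0.776; 0 0 0 0 0 -0.115 0.776; 0 0 0 0 0 -0.115 0.776"

```text
time_s: 20.93
eef_pos: [0.5168, 0.1763, 0.0782]
eef_rot: [-0.003, 0.077, 0.997, -0.0]
wrist_force: [0.3, -0.3, 0.1]
opening: 0.778
```

```bash
python3 g.py j -.125 -.073 .07 90
```

```text
target [0.4928 0.1824 0.07  ]
t 20.93 pos [0.5168 0.1763 0.0782] yaw 81.13 tilt [-0.0068 -0.0003] open 0.778 F [ 0.25 -0.29  0.09] T [ 0.   -0.01  0.01]
shift units [0.1124 0.052  0.041 ] turn units [-2.000e-04 -6.500e-03 -3.245e-01]
```

Call:
arm_command --motion "0 0 0 0 -0.006 -0.11 0.776; 0 0 0 0 0 -0.11 0.776; 0 0 0 0 0 -0.1 0.776; 0.06 0.025 0 0 0 0 0.776; 0.05 0.025 0 0 0 0 0.776; 0 0 0 0 0 0 0.776; 0 0 0 0 0 0 0.776"

```text
time_s: 21.52
eef_pos: [0.4882, 0.1812, 0.072]
eef_rot: [-0.005, -0.101, 0.995, -0.001]
wrist_force: [-0.2, -0.3, 0.6]
opening: 0.773
```

```bash
python3 g.py j -.125 -.073 .03 90
```

```text
target [0.4928 0.1824 0.03  ]
t 21.52 pos [0.4882 0.1812 0.072 ] yaw 101.65 tilt [-0.0089 -0.0021] open 0.773 F [-0.24 -0.35  0.65] T [ 0.02  0.01 -0.01]
shift units [-0.0236  0.0019  0.2102] turn units [-0.0003 -0.0087  0.0175]
```

Call:
arm_command --motion "-0.015 0 0.05 0 -0.009 0.018 0.776; 0 0 0.07 0 0 0 0.776; 0 0 0.06 0 0 0 0.776; 0 0 0.04 0 0 0 0.776; 0 0 0 0 0 0 0.776; 0 0 0 0 0 0 0.776"

```text
time_s: 22.02
eef_pos: [0.4935, 0.1818, 0.0267]
eef_rot: [0.002, -0.09, 0.996, -0.0]
wrist_force: [0.2, 0.9, 0.0]
opening: 0.775
```

```bash
python3 g.py j -.123 -.073 .0158 90
```

```text
target [0.4948 0.1828 0.0158]
t 22.02 pos [0.4935 0.1818 0.0267] yaw 100.38 tilt [ 0.004 -0.   ] open 0.775 F [0.2  0.91 0.01] T [-0.01 -0.04 -0.  ]
shift units [-0.0073  0.0034  0.0546] turn units [-0.0007  0.0038 -0.0036]
```

Call:
arm_command --motion "0 0 0.02 0 0.004 -0.004 0.776; 0 0 0.02 0 0 0 0.776; 0 0 0.008 0 0 0 0.776; 0 0 0 0 0 0 0.776"

```text
time_s: 22.35
eef_pos: [0.495, 0.1819, 0.0178]
eef_rot: [0.001, -0.093, 0.996, -0.0]
wrist_force: [-0.4, -0.2, -0.6]
opening: 0.774
```

```bash
python3 g.py j -.077 -.073 .0158 90
```

```text
target [0.54   0.1912 0.0158]
t 22.35 pos [0.495  0.1819 0.0178] yaw 100.62 tilt [ 0.0021 -0.0005] open 0.774 F [-0.35 -0.19 -0.6 ] T [-0.01  0.03  0.02]
shift units [-0.2294  0.0044  0.0099] turn units [-0.0009  0.0019  0.0004]
```

Call:
arm_command --motion "-0.01 0.002 0.007 0 0 0 0.776; -0.02 0 0 0 0 0 0.776; -0.02 0 0 0 0 0 0.776; -0.02 0 0 0 0 0 0.776; -0.02 0 0 0 0 0 0.776; -0.02 0 0 0 0 0 0.776; -0.02 0 0 0 0 0 0.776; 0 0 0 0 0 0 0.776"

```text
time_s: 23.02
eef_pos: [0.5247, 0.1879, 0.0175]
eef_rot: [0.002, -0.093, 0.996, -0.0]
wrist_force: [0.8, -0.8, -0.3]
opening: 0.778
```

```bash
python3 g.py j -.077 -.073 .0158 90; python3 - <<'E'
from bench import *
import cv2
c="side"; a=camera(c)["img"][:,:,::-1]
cv2.imwrite(f"pics/{c}14.png",cv2.resize(a[160:250,275:385],None,fx=7,fy=6.6,interpolation=cv2.INTER_CUBIC))
E
```

```text
target [0.54   0.1912 0.0158]
t 23.02 pos [0.5247 0.1879 0.0175] yaw 100.62 tilt [ 0.0047 -0.0002] open 0.778 F [ 0.76 -0.83 -0.29] T [ 0.02 -0.01 -0.01]
shift units [-0.0784  0.0023  0.0086] turn units [-0.001   0.0044  0.0004]
```

View pics/side14.png

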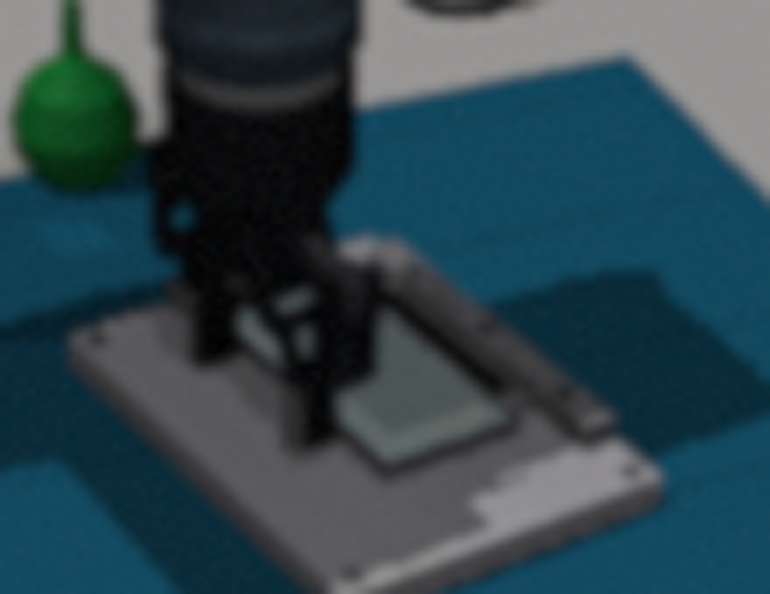

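Cover is sliding toward the fence under both fingertips. Continue.

Call:
arm_command --motion "-0.02 0.002 0.005 0 0.003 0 0.776; -0.02 0 0 0 0 0 0.776; -0.02 0 0 0 0 0 0.776; -0.02 0 0 0 0 0 0.776"

```text
time_s: 23.4
eef_pos: [0.5395, 0.1913, 0.0158]
eef_rot: [-0.001, -0.093, 0.996, -0.001]
wrist_force: [-0.4, -0.5, -0.1]
opening: 0.778
```

Call:
arm_command --motion "-0.015 0 0 0 0 0 0.776; -0.015 0 0 0 0 0 0.776"

```text
time_s: 23.57
eef_pos: [0.5407, 0.1917, 0.0147]
eef_rot: [-0.008, -0.093, 0.996, -0.001]
wrist_force: [-14.6, -4.7, 12.0]
opening: 0.78
```

Call:
arm_command --motion "-0.015 0 0 0 0 0 0.776; -0.015 0 0 0 0 0 0.776"

```text
time_s: 23.73
eef_pos: [0.5405, 0.1917, 0.0135]
eef_rot: [-0.015, -0.093, 0.996, -0.002]
wrist_force: [-15.1, -4.4, 19.4]
opening: 0.776
```

Call:
arm_command --motion "0.02 0 -0.015 0 -0.03 0 0.776; 0.05 0 -0.08 0 0 0 0.776; 0.05 0 -0.1 0 0 0 0.6; 0 0 -0.06 0 0 0 0.4; 0 0 0 0 0 0.06 0.3; 0 0 0 0 0 0.115 0.3; 0 0 0 0 0 0.115 0.3; 0 0 0 0 0 0.115 0.3; 0 0 0 0 0 0.115 0.3; 0 0 0 0 0 0.115 0.3"

```text
time_s: 24.57
eef_pos: [0.5218, 0.1878, 0.069]
eef_rot: [0.003, 0.248, 0.969, 0.001]
wrist_force: [-0.4, 0.0, -0.9]
opening: 0.299
```

Call:
arm_command --motion "0 0 0 0 0 0.115 0.3; 0 0 0 0 0 0.115 0.3; 0 0 0 0 0 0.115 0.3; 0 0 0 0 0 0.115 0.3; 0 0 0 0 0 0.115 0.3; 0 0 0 0 0 0.115 0.3; 0 0 0 0 0 0.1 0.3; 0 0 0 0 0 0 0.3"

```text
time_s: 25.23
eef_pos: [0.5307, 0.1888, 0.0723]
eef_rot: [0.006, 0.631, 0.775, 0.006]
wrist_force: [-0.7, 0.4, -0.1]
opening: 0.297
```

```bash
python3 g.py j -.036 -.184 .05 0
```

```text
target [0.6007 0.0897 0.05  ]
t 25.23 pos [0.5307 0.1888 0.0723] yaw 11.68 tilt [0.0174 0.0011] open 0.297 F [-0.73  0.43 -0.09] T [-0.07  0.01  0.02]
shift units [-0.5514  0.2527  0.1116] turn units [0.0165 0.0021 0.0179]
```

Call:
arm_command --motion "-0.12 0.06 0 0.016 0 0.016 0.3; -0.12 0.06 0 0 0 0 0.3; -0.12 0.06 0 0 0 0 0.3; -0.12 0.05 0 0 0 0 0.3; -0.05 0 0.03 0 0 0 0.3; 0 0 0.03 0 0 0 0.3; 0 0 0 0 0 0 0.3; 0 0 0 0 0 0 0.3"

```text
time_s: 25.9
eef_pos: [0.6019, 0.0919, 0.0605]
eef_rot: [0.002, 0.629, 0.777, 0.001]
wrist_force: [0.3, -0.3, 0.2]
opening: 0.298
```

```bash
python3 g.py j -.036 -.184 .0222 0
```

```text
target [0.6007 0.0897 0.0222]
t 25.9 pos [0.6019 0.0919 0.0605] yaw 12.06 tilt [ 0.0041 -0.0012] open 0.298 F [ 0.27 -0.29  0.2 ] T [ 0.01  0.02 -0.01]
shift units [-0.01   -0.0082  0.1915] turn units [0.0036 0.0019 0.0244]
```

Call:
arm_command --motion "-0.012 -0.008 0.03 0.004 0 0.024 0.3; 0 0 0.05 0 0 0 0.3; 0 0 0.06 0 0 0 0.3; 0 0 0.03 0 0 0 0.3; 0 0 0 0 0 0 0.3; 0 0 0 0 0 0 0.3"

```text
time_s: 26.4
eef_pos: [0.5967, 0.0938, 0.0213]
eef_rot: [-0.002, 0.637, 0.771, -0.002]
wrist_force: [-0.8, 0.9, -0.2]
opening: 0.299
```

```bash
python3 g.py j -.036 -.184 .0222 0; python3 - <<'E'
from bench import *
import cv2
c="side"; a=camera(c)["img"][:,:,::-1]
cv2.imwrite(f"pics/{c}15.png",cv2.resize(a[170:260,275:385],None,fx=7,fy=6.6,interpolation=cv2.INTER_CUBIC))
E
```

```text
target [0.6007 0.0897 0.0222]
t 26.4 pos [0.5967 0.0938 0.0213] yaw 10.86 tilt [-0.0048 -0.0011] open 0.299 F [-0.84  0.86 -0.2 ] T [-0.03  0.04  0.01]
shift units [-0.0241  0.0157 -0.0045] turn units [-0.0047  0.0001  0.0044]
```

View pics/side15.png

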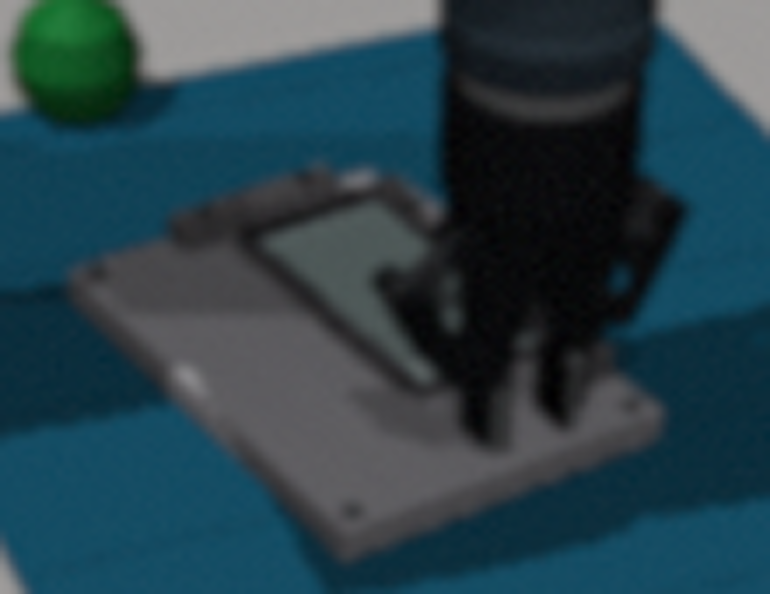

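Call:
arm_command --motion "0.01 0.012 -0.006 -0.004 0 0.004 0.3; 0.02 0.004 0 0 0 0 0.3; 0.02 0 0 0 0 0 0.3; 0.02 0 0 0 0 0 0.3; 0.02 0 0 0 0 0 0.3; 0.02 0 0 0 0 0 0.3; 0 0 0 0 0 0 0.3"

```text
time_s: 27.03
eef_pos: [0.5972, 0.1187, 0.0246]
eef_rot: [0.001, 0.639, 0.769, 0.001]
wrist_force: [-0.7, 0.1, 0.0]
opening: 0.298
```

```bash
python3 g.py j -.036 -.141 .0222 0
```

```text
target [0.5928 0.1319 0.0222]
t 27.03 pos [0.5972 0.1187 0.0246] yaw 10.6 tilt [ 0.0031 -0.    ] open 0.298 F [-0.65  0.07  0.05] T [-0.01 -0.03  0.02]
shift units [ 0.069  -0.0095  0.0122] turn units [ 0.0029  0.0006 -0.    ]
```

Call:
arm_command --motion "0.02 -0.006 0.01 0 0 0 0.3; 0.02 0 0 0 0 0 0.3; 0.02 0 0 0 0 0 0.3"

```text
time_s: 27.28
eef_pos: [0.5941, 0.1307, 0.0229]
eef_rot: [0.002, 0.639, 0.769, 0.001]
wrist_force: [0.6, -0.1, 1.1]
opening: 0.301
```

Call:
arm_command --motion "0.015 0 0 0 0 0 0.3; 0.015 0 0 0 0 0 0.3"

```text
time_s: 27.45
eef_pos: [0.5939, 0.132, 0.023]
eef_rot: [0.005, 0.638, 0.77, -0.002]
wrist_force: [1.3, -18.8, -0.5]
opening: 0.297
```

Call:
arm_command --motion "0.015 0 0 0 0 0 0.3; 0.015 0 0 0 0 0 0.3"

```text
time_s: 27.62
eef_pos: [0.5939, 0.1318, 0.0231]
eef_rot: [0.009, 0.638, 0.77, -0.006]
wrist_force: [0.5, -11.9, 0.4]
opening: 0.3
```

Call:
arm_command --motion "-0.02 0 0 -0.01 0 0 0.3; -0.05 0 -0.05 0 0 0 0.3; -0.1 0 -0.15 0 0 0 0.5; -0.2 0 -0.2 0 0 0 0.776; -0.2 0 -0.1 0 0 0 0.776; -0.2 0 0 0 0 0 0.776; -0.2 0 0 0 0 0 0.776; -0.2 0 0 0 0 0 0.776; -0.2 0 0 0 0 0 0.776; 0 0 0 0 0 0 0.776"

```text
time_s: 28.45
eef_pos: [0.6442, -0.1365, 0.1311]
eef_rot: [0.014, 0.635, 0.773, -0.001]
wrist_force: [-0.4, -0.1, 0.1]
opening: 0.777
```

```bash
python3 - <<'E'
from bench import *
import cv2
for c in ("top","side"):
    a=camera(c)["img"][:,:,::-1]; cv2.imwrite(f"pics/{c}16f.png",a)
    x=215 if c=="top" else 275
    cv2.imwrite(f"pics/{c}16.png",cv2.resize(a[180:270,x:x+110],None,fx=7,fy=6.6,interpolation=cv2.INTER_CUBIC))
E
```

```text
(no output)
```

View pics/side16.png

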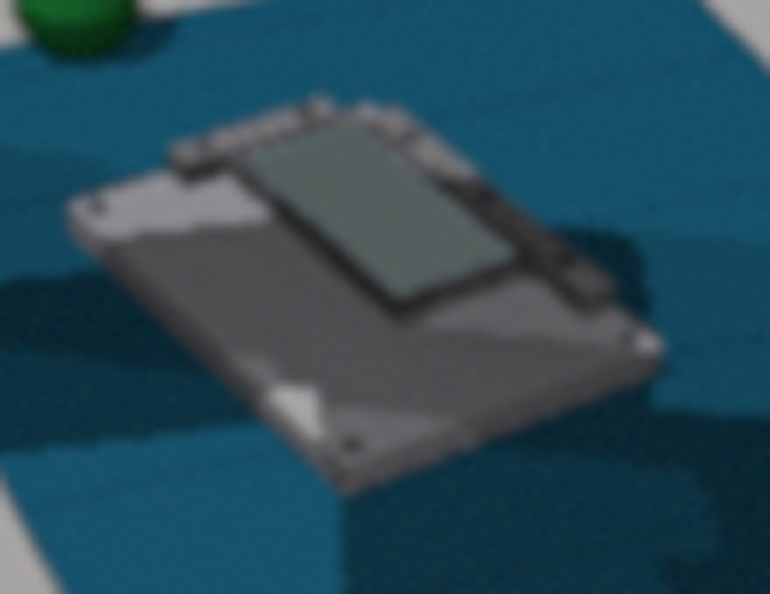

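View pics/top16.png

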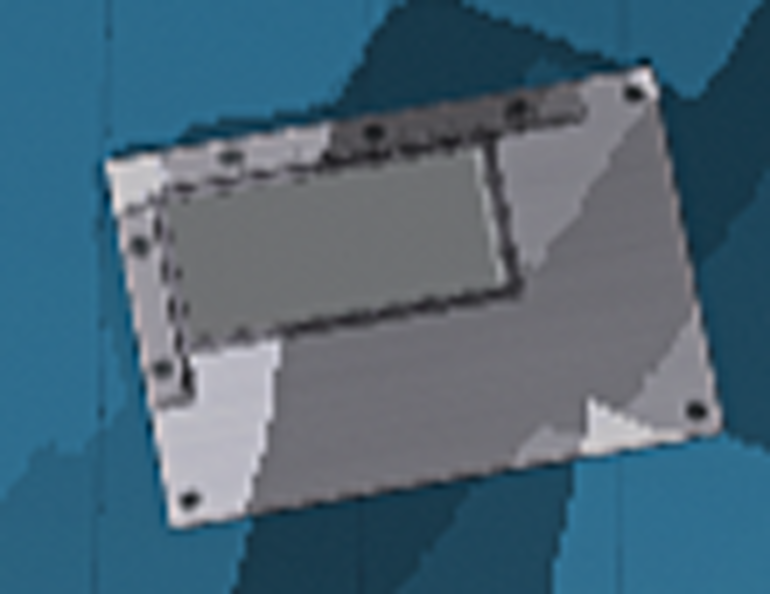

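```bash
python3 - <<'E'
from h import *
JA=.185
for c,pt,s,o in [('top',(519,294),(7,6.6),(215,180)),('side',(402,300),(7,6.6),(275,180))]:
  for J in ([.5621,.1805],[.5616,.179],[.5616,.1729]):
    uv=(np.array(pt)+.5)/s-.5+o
    w=unproj(c,uv,.032)[:2]-J
    R=np.array([[np.cos(JA),np.sin(JA)],[-np.sin(JA),np.cos(JA)]]); print(c,J,(R@w-[.058,.089]).round(4))
E
```

```text
top [0.5621, 0.1805] [-0.0668 -0.1287]
top [0.5616, 0.179] [-0.0661 -0.1274]
top [0.5616, 0.1729] [-0.0649 -0.1214]
side [0.5621, 0.1805] [-0.0637 -0.1329]
side [0.5616, 0.179] [-0.0629 -0.1315]
side [0.5616, 0.1729] [-0.0618 -0.1255]
```

```bash
python3 - <<'E'
from bench import *
print(hand_in())
E
```

```text
the job is handed in; nothing more can be done
None
```

I squared the module in the jig, laid the cover glass on it, squared the stack into the same corner, and handed the job in at about 28.5 s of the 72 s allowed. The hand-in reported no verdict.

- **Module:** I took the small black slab on the jig and left the brown piece and the larger black tablet alone. Two spread fingertips pushed it against the long fence, stalling at about 15 N. It was then pushed end-on against the short fence, stalling at about 21 N. This was done while the cover was still on its rest.
- **Cover glass:** I gripped it across its 66 mm width and carried it level. I released it about 1 mm above the module, offset from the long fence by a finger's width. The same two pushes then squared the stack.
- **Last checks that agreed:**
  - The arm stalled within 0.1 mm (x) and 0.5 mm (y) of where it had with the module alone.
  - The last side and top pictures show the cover flat and flush on both fences.
  - The cover edges came out parallel to the plate edges by eye in the top picture.
  - The top view put the cover's free corner at (-66, -128) mm from the jig corner, where -66, -130 is nominal.
- **Checks that were looser or missing:**
  - The side camera disagreed with the top one by 6–8 mm in y on the first poses. I trusted the contact positions instead.
  - With the jig position found by contact, the side view put the same corner at (-63, -131) mm. That is about 3 mm out in x and within camera error, so the 1.8 mm fit rests on the push contacts.
  - I did not repeat the long-fence push after the final short-fence push.
  - I did not measure the bystanders again. The arm's planned paths kept clear of them and I saw no contact.

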